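# Snap a pipe clip shut with clip pliers

## Robot

A 6-joint arm with a two-finger parallel gripper is mounted at the origin on the work surface. World frame = base frame: x ahead of the robot, y to its left, z up, the work surface at z = 0. Lengths are in m, angles in degrees, forces in N, time in s.
With the tool pointing down it reaches from about 0.35 to 0.875 m from the base axis. Payload 4.2 kg.
Tool frame: the origin (TCP) lies midway between the tips of the shut fingers; the grasp point (between the pads) lies 19 mm behind it; z points along the fingers, y is the direction in which the jaws open and shut (so a half turn about z gives the same grasp; the last joint's range is limited). The gripper opens to 87 mm and grips with 3 to 60 N. Pads are 19 mm wide; open, the fingers measure 117 mm over their backs; the gripper's body (75 mm by 190 mm) begins 51 mm behind the grasp point.
Start: joints at [-49.928, 22.042, 0.453, 0, -68.411, -14.817], TCP at [0.267, -0.565, 0.223] pointing down, gripper open.
Joint ranges: [-179.83, 179.83], [-69.29, 118.12], [-61.27, 80.66], [-181.25, 117.63], [-171.15, -9.14], [-177.46, 177.46]. Speed limits (degrees/s): [159.86, 159.86, 180, 180, 180, 180].

## Interface

Orientations are given as a 3x3 rotation matrix whose columns are the frame's x, y, z axes.
In Python, from station import r gives the robot as it stands.
- The arm moves only by the tool servo_tool, never from a script. Its arguments are lists of equal length, an entry for each row: "slide": the shift along the world's x, y, z in units of 60 mm (1.0 is 60 mm), a list of three; "twist": the turn, a rotation vector about the world's x, y, z in units of 6 degrees (1.0 is 6 degrees), a list of three; "gripper": the closure, from 0 (fully open) to 1 (shut). In form: {"slide": [[x, y, z], ...], "twist": [[wx, wy, wz], ...], "gripper": [gripper, ...]}. A call has 1 to 12 rows; each row shifts and turns the commanded pose from where the row before left it; what a row does not reach is not made up. A row lasts 1/8 s, in which the tool goes at most 62.5 mm and 10.7 degrees, less where a joint would pass 70% of its speed; a pose out of reach is approached as far as the arm can. A call is refused whole if a number of a shift passes 1 or a number of a turn 1, either way. A call with a gripper value outside its range is refused whole. The fingers move at their own pace and stop on an object; the grip force is fixed at half the most. Time passes only in rows, so rows that do not move let the fingers close. It gives the time, the measured TCP pose, the force and the opening at its end, in the units of the state.
- r.sense(): the state, without advancing time (a new reading comes with each control period).
- r.capture(name): name is "scene" or "side" or "wrist"; returns a dict with "image" (400x640x3 uint8, blue, green, red), "intrinsics" (3x3 intrinsics, pixels), "R" (3x3) and "t" (3): a world point X has camera coordinates R X + t. Camera axes: x right, y down, z forward; pixel columns grow to the right and rows downward; lengths in m; the calibration is good to about 2 mm. A picture is of the moment at which its call begins. There is no depth.
- r.finish_job(): hands the job in, once; it reports no verdict.
The state is a dict: "time_s": time; "joints": joint angles; "joint_velocities": joint speeds; "effort": joint torques, N m; "tcp_pos": TCP position; "ee_rot": TCP orientation; "wrist_force": force on the tool from outside, world axes, zero at the start; "moment": the same for the moment, N m; "gripper_width": opening from 0.0 (shut) to 1.0 (fully open).
Only numpy, scipy, OpenCV 4.12 (cv2) and the standard library are available. Lean on these libraries where they do the work, as an engineer would, in place of code of your own. Each camera call takes 0.05 s, during which the arm holds its last target.

## Task

One of the two plastic pipe clips on the tube rack is still open. Pick up the clip pliers, put their jaws around the open clip's two ears and squeeze the handles until both ears have snapped together and the clip is shut (use the pliers, do not touch either clip with the gripper's fingers), then take the pliers off the clip and lay them down, without dropping them, flat on the middle of their board. Leave the other things on the bench where they are.

Things in the scene. Friction and masses are not known exactly. Their poses are not given: they have to be found in the camera images.
- pliers_grip (a point): Where to grip the clip pliers (190 mm long, 0.2 kg, steel jaws, two black handles; lying flat): centre line, midway between the handles, 56 mm behind the pivot, 11 mm above their underside, half-way up the 22 mm tall handles. x from handles to jaws, y across the handles (squeeze), z up. Width over the handles here: 53 mm sprung open, 36 mm fully squeezed.
- pliers_jaws (a point): Midway between the pliers' jaws, where they should meet the ears: 121 mm in front of pliers_grip, same height and axes. Jaws: two bars 9 mm thick, 16 mm tall (3 to 19 mm above the underside), from 29 mm before to 11 mm beyond this point. Gap here about 42 mm sprung open, 22.5 mm fully squeezed; it narrows 1.2 mm per mm of squeeze at pliers_grip.
- pliers_a (a joint): Squeeze of the pliers: 0 sprung open, 0.155 rad fully shut (each half turns by this). Outer faces of the handles are parallel at 0.025 rad. Spring: 11 N per handle at the grip to start, 15 N at full squeeze; the clip adds up to 9 N. A built-in stop makes hard squeezing harmless. Carry them with the fingers at 49 to 51 mm: the spring holds them, jaws still open.
- pliers: The pliers' pivot: origin on the centre line, on the underside; axes as pliers_grip. Handles: 10 mm thick, from 27 to 115 mm behind the pivot with nearly parallel outer faces when sprung open. When the clip has snapped, let the fingers out to 49 to 51 mm again: the jaws open and the pliers stay held.
- board_mid (a point): Centre of the top (17 mm above the bench) of the pliers' board: plywood with a cork top, 250 x 150 mm, fixed; x along its length.
- rack: Tube rack, fixed: grey plate 160 x 190 x 12 mm, two parallel steel tubes (26 mm diameter, axis 42 mm above the bench) 110 mm apart, a clip on each. Origin on the bench midway between the clips; x along the tubes, away from the robot. Tubes begin 30 mm before the clips and end 102 mm beyond them; the plate begins 55 mm before them.
- clip_ears (a point): The OPEN grey plastic clip, on either tube: midway between its two upright ears, 82 mm above the bench. x along the tube, away from the robot; y from ear to ear. Ears 20 mm long (x), 10.5 mm thick, from 61 to 103 mm above the bench, hook on top to 107 mm. Over the outsides 32 mm open, 22 mm shut. Lower the open pliers from above, x along this x, until pliers_jaws is here.
- close_left (a joint): Angle by which the +y ear of the open clip has closed: about -0.01 rad open, 0.075 rad snapped shut. Each ear springs back from a light squeeze; past half-way (about 8 N) it snaps inwards by itself and stays. One ear may snap a little before the other: the clip is shut when both have. The clip also rolls up to 6 mm either way about its tube, lightly sprung, and so centres itself between the jaws.
- close_right (a joint): The same for the -y ear of the open clip: about -0.01 rad open, 0.075 rad snapped shut.
- ear_left: Ear on the +y side of the open clip (origin at its hinge, under the tube).
- ear_right: Ear on the -y side of the open clip (origin at its hinge, under the tube).
- clip_shut: The other clip, on the other tube: same shape, but already shut; nothing to do there. Its ears are as high as those of the open clip. Origin on the plate's top, under its tube.
- carton: Bystander: cardboard carton 80 x 60 x 55 mm, origin under its centre.
- fitting: Bystander: brass tee fitting 110 mm wide, 55 mm high, origin under its centre.
- jar: Bystander: jar 64 mm in diameter, 90 mm high, origin under its centre.
Mind the look-alikes: they are no part of the job. Of the things that look like the pliers, the largest one is meant.

How it is judged (in metres and radians):
On the way, in this order (a step that is already met when the one before it is completed fails the run):
1. the pliers are lifted off their board (height (world z) of pliers_grip above 0.06 m), for 0.1 s.
2. the pliers' jaws press both ears of the open clip towards each other (contact force between pliers and ear_left above 1 N and contact force between pliers and ear_right above 1 N and value of joint any of close_left, close_right above 0 rad).
At the end, for the whole second after the job is handed in: The open clip is snapped shut (both ear angles above 0.055 rad) and the pliers lie flat (within 0.12 rad) and still on their board, pivot within 70 mm and grip point within 100 mm of the board's centre, grip point lower than 36 mm above the bench (value of joint each of close_left, close_right above 0.055 rad and horizontal distance between pliers_grip and board_mid below 0.1 m and horizontal distance between pliers and board_mid below 0.07 m and height (world z) of pliers_grip below 0.036 m and angle between pliers_grip's own z axis and vertical below 0.12 rad and linear speed of pliers below 0.03 m/s); the robot touches nothing.
It fails at once if a finger touches an ear of either clip (contact force between the fingers and ear_left above 0.5 N or contact force between the fingers and ear_right above 0.5 N or contact force between the fingers and clip_shut above 0.5 N).
It fails at once if the pliers are dropped (falling faster than 0.5 m/s with no finger on them) (linear speed of pliers above 0.5 m/s and not (contact force between the fingers and pliers above 0.05 N)).
It fails at once if a bystander is moved by more than 20 mm (distance of any of carton, fitting, jar from where it was at the start of the episode above 0.02 m).
It also fails if it takes over 48 s, if anything falls off the work surface, if the arm or the gripper's body presses on something with over 40 N, if the wrist force passes 120 N, or if a joint passes its speed limit or range.

## Working session

There is one attempt and no reset: what is moved stays moved. The work goes in short steps, Python scripts to look and compute and a tool call to move; the robot and the scene stay as the last step left them, time stands still between calls to the robot, and variables do not carry over. Pictures are saved under pics/ and viewed, and the job is handed in when it is done.

Besides the shell and the picture viewer there is one more tool, called as name(argument=value, ...), one argument or row to a line, values as JSON. servo_tool: Moves the arm, as the interface text tells. Its arguments: {"type":"object","properties":{"slide":{"type":"array","items":{"type":"array","items":{"type":"number"}}},"twist":{"type":"array","items":{"type":"array","items":{"type":"number"}}},"gripper":{"type":"array","items":{"type":"number"}}},"required":["slide","twist","gripper"]}

```bash
mkdir -p pics; ls
python3 - <<'E'
from station import r
import cv2
print(r.sense())
for n in ["scene","side","wrist"]:
    c=r.capture(n); cv2.imwrite(f"pics/{n}0.png",c["image"]); print(n,c["intrinsics"],c["R"],c["t"])
E
```

```text
pics
{'time_s': 0.0, 'joints': array([-4.99278453e+01,  2.20906127e+01,  3.79753113e-01, -2.89531068e-02,
       -6.84111263e+01, -1.48153829e+01]), 'joint_velocities': array([ 0.01051711, -0.05891606, -0.03287547,  0.02085607,  0.0509277 ,
       -0.06405533]), 'effort': array([ 9.97547540e-04, -3.90665317e+01,  1.87403673e+01,  4.21979651e+00,
        1.09404660e-02, -1.96553897e-04]), 'tcp_pos': array([ 0.26641981, -0.56470454,  0.22146108]), 'ee_rot': array([[-9.04484208e-01, -4.26505916e-01, -1.01098835e-03],
       [-4.26507104e-01,  9.04482149e-01,  1.93167660e-03],
       [ 9.05494145e-05,  2.17836469e-03, -9.99997623e-01]]), 'wrist_force': array([ 0.16050236, -0.23764826,  0.05054104]), 'moment': array([ 0.00220556, -0.06121184, -0.03537475]), 'gripper_width': 0.9971826354835177}
scene [[472.7477512    0.         325.09056457]
 [  0.         472.7477512  194.5967459 ]
 [  0.           0.           1.        ]] [[-0.31905141  0.94750938 -0.02078883]
 [ 0.64656356  0.20157235 -0.73574734]
 [-0.69293705 -0.24818253 -0.67693698]] [ 0.20409526 -0.34561829  1.61038728]
side [[438.965454     0.         314.05704686]
 [  0.         438.965454   199.58176486]
 [  0.           0.           1.        ]] [[-0.99741363 -0.07154893 -0.0068418 ]
 [-0.04763593  0.7293234  -0.68250875]
 [ 0.05382266 -0.68041761 -0.7308454 ]] [0.61004131 0.06979097 1.40364099]
wrist [[321.32233507   0.         323.6779983 ]
 [  0.         321.32233507 194.61017127]
 [  0.           0.           1.        ]] [[-0.42615991  0.90464418  0.00257487]
 [ 0.87809168  0.41296363  0.24169411]
 [ 0.21758385  0.10526131 -0.97034907]] [ 0.624608   -0.03089589  0.3909005 ]
```

View pics/scene0.png

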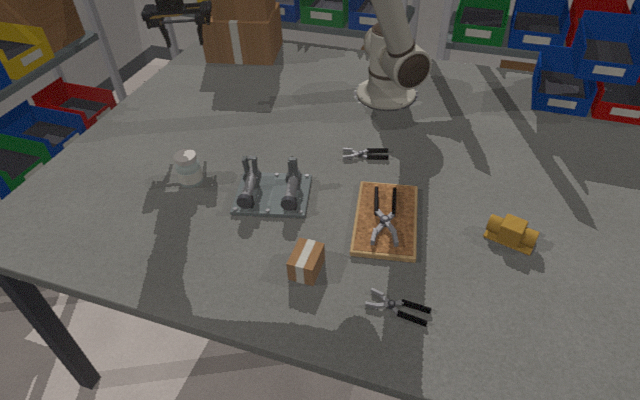

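View pics/side0.png

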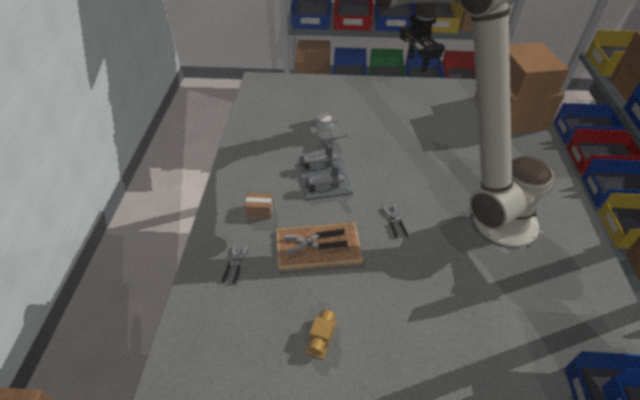

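View pics/wrist0.png

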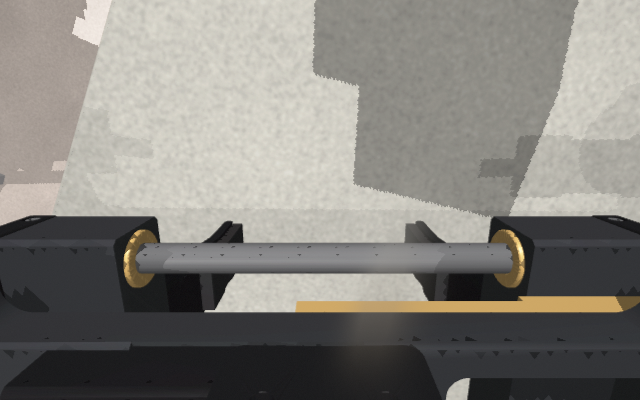

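```bash
cat > h.py <<'E'
import numpy as np, cv2
from station import r
def ray(c,u,v):
    K,R,t=c["intrinsics"],c["R"],c["t"]
    d=R.T@np.linalg.solve(K,[u,v,1.]); return -R.T@t,d
def plane(c,u,v,z):
    o,d=ray(c,u,v); return o+d*(z-o[2])/d[2]
def proj(c,X):
    p=c["intrinsics"]@(c["R"]@np.array(X)+c["t"]); return p[:2]/p[2]
def tri(c1,p1,c2,p2):
    A=[];b=[]
    for c,p in((c1,p1),(c2,p2)):
        o,d=ray(c,*p); d/=np.linalg.norm(d); M=np.eye(3)-np.outer(d,d); A.append(M); b.append(M@o)
    A=np.vstack(A);b=np.hstack(b); x,res,_,_=np.linalg.lstsq(A,b,rcond=None); return x,np.sqrt(res)
def crop(c,name,u0,v0,u1,v1,s):
    cv2.imwrite(f"pics/{name}.png",cv2.resize(c["image"][v0:v1,u0:u1],None,fx=s,fy=s,interpolation=cv2.INTER_CUBIC))
E
python3 - <<'E'
from h import *
c=r.capture("scene"); crop(c,"sA",330,130,450,340,2.8) ; crop(c,"sB",225,145,325,225,7)
d=r.capture("side"); crop(d,"dA",215,195,415,290,4); crop(d,"dB",285,105,365,205,6)
# rough lengths on bench plane
for n,a,b,z in(("small",(343,155),(388,154),.01),("board",(378,190),(384,245),.028),("off",(368,300),(430,315),.01)):
    print(n,plane(c,*a,z),plane(c,*b,z),np.linalg.norm(plane(c,*a,z)-plane(c,*b,z)))
E
```

```text
small [ 0.38161705 -0.03281262  0.01      ] [0.33958651 0.08825914 0.01      ] 0.12815980928659493
board [0.51648647 0.10184618 0.028     ] [0.69333036 0.15957842 0.028     ] 0.18602896014955858
off [0.83549858 0.1604939  0.01      ] [0.83219567 0.28877617 0.01      ] 0.12832477656488062
```

View pics/sA.png

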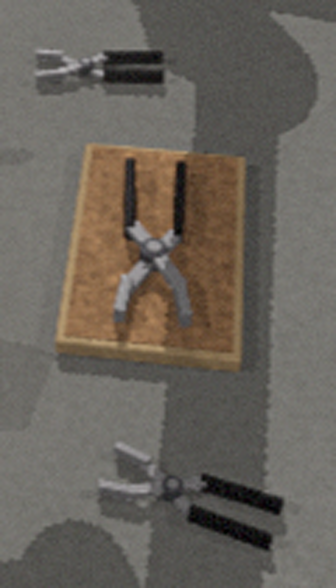

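View pics/sB.png

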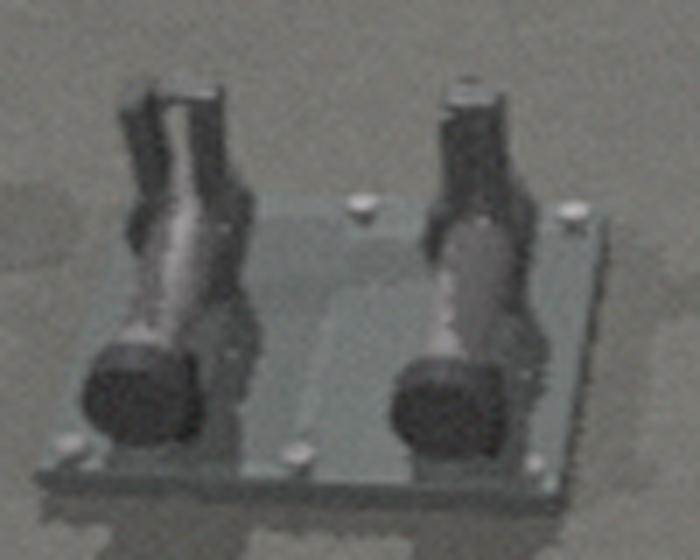

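View pics/dA.png

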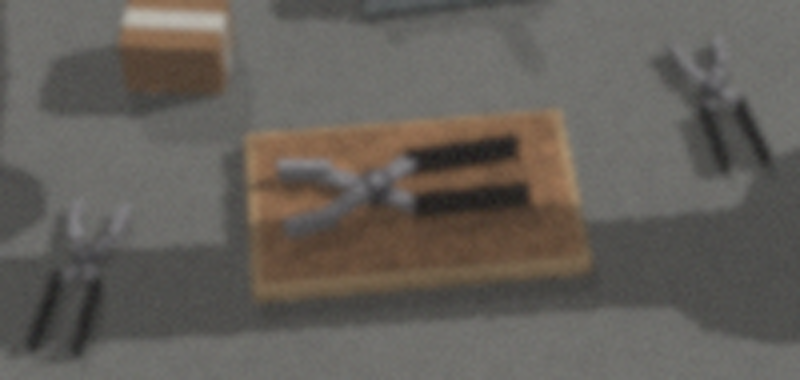

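View pics/dB.png

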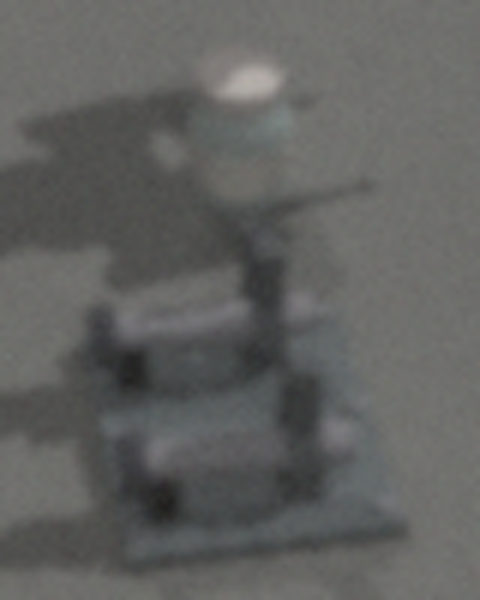

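Run:
```python
from h import *
c=r.capture("scene"); d=r.capture("side")
A=lambda x,y:(330+x/2.8,130+y/2.8)
B=lambda x,y:(225+x/7,145+y/7)
D=lambda x,y:(215+x/4,195+y/4)
E=lambda x,y:(285+x/6,105+y/6)
print("pivot tri",tri(c,A(153,248),d,D(375,187)))
for nm,a,s,z in(("rearL",(130,158),(528,185),.039),("rearR",(181,161),(516,137),.039),("frL",(129,235),(415,202),.039),("frR",(179,232),(408,155),.039),("tipL",(120,320),(288,222),.036),("tipR",(186,325),(280,165),.036)):
    print(nm,plane(c,*A(*a),z)[:2],plane(d,*D(*s),z)[:2])
print("board",[plane(c,*A(*p),.017)[:2].round(3) for p in((87,144),(245,157),(239,357),(60,345))])
print("boardside",[plane(d,*D(*p),.017)[:2].round(3) for p in((247,132),(562,110),(590,260),(256,290))])
print("plate",[plane(c,*B(*p),.012)[:2].round(4) for p in((38,480),(562,495),(603,212))])
print("plate side",[plane(d,*E(*p),.012)[:2].round(4) for p in((408,525),(130,560))])
print("ears top -y,+y, shut",[plane(c,*B(*p),.106)[:2].round(4) for p in((138,95),(205,92),(470,95))])
print("tube ends open/shut",[plane(c,*B(*p),.042)[:2].round(4) for p in((133,400),(440,412))])
print("shut tri",tri(c,B(470,95),d,E(305,378)))
print("jar",plane(c,187,158,.09)[:2],"carton",plane(c,310,248,.055)[:2])
```

```text
pivot tri (array([0.61597041, 0.14394131, 0.03077448]), array([0.00323016]))
rearL [0.5165222 0.0971384] [0.50290547 0.14344908]
rearR [0.5068329  0.14206239] [0.51295008 0.09811391]
frL [0.61283626 0.12035975] [0.58566245 0.16473468]
frR [0.59656453 0.16012341] [0.5937728  0.12097561]
tipL [0.70580099 0.13641499] [0.67748213 0.18688091]
tipR [0.6950645  0.18789234] [0.68951943 0.13455042]
board [array([0.485, 0.049]), array([0.459, 0.194]), array([0.699, 0.233]), array([0.73 , 0.094])]
boardside [array([0.722, 0.089]), array([0.477, 0.05 ]), array([0.456, 0.192]), array([0.696, 0.235])]
plate [array([ 0.6934, -0.2308]), array([ 0.6444, -0.0498]), array([ 0.4948, -0.0884])]
plate side [array([ 0.4861, -0.0854]), array([ 0.6397, -0.0484])]
ears top -y,+y, shut [array([ 0.5864, -0.229 ]), array([ 0.5777, -0.2066]), array([ 0.5512, -0.1146])]
tube ends open/shut [array([ 0.6731, -0.1987]), array([ 0.6464, -0.093 ])]
shut tri (array([ 0.54629405, -0.11498164,  0.09816845]), array([0.00529348]))
jar [ 0.61054646 -0.38450793] carton [0.77412902 0.01164507]
```

The pliers at scene pixel (385,215), lying on the board, measure about 186 mm. The two look-alikes, at (367,154) and (398,306), measure about 128 mm. The enlarged crop confirms the pair on the board is the largest and the one meant. The open clip is the left one in the scene view, with ears at pixels (245,158) and (254,158) and a visible gap. I'll move above the pliers.

servo_tool(
  slide=[
    [0.41,0.97,0],
    [0.41,0.97,0],
    [0.41,0.97,0],
    [0.41,0.97,0],
    [0.41,0.97,0],
    [0.41,0.97,0],
    [0.41,0.97,0],
    [0.41,0.97,0],
    [0.41,0.97,0],
    [0.41,0.97,0],
    [0.41,0.97,0],
    [0.41,0.97,0],
  ],
  twist=[
    [0,0,-0.17],
    [0,0,-0.17],
    [0,0,-0.17],
    [0,0,-0.17],
    [0,0,-0.17],
    [0,0,-0.17],
    [0,0,-0.17],
    [0,0,-0.17],
    [0,0,-0.17],
    [0,0,-0.17],
    [0,0,-0.17],
    [0,0,-0.17],
  ],
  gripper=[0,0,0,0,0,0,0,0,0,0,0,0],
)

```text
time_s: 1.85
tcp_pos: [0.5592, 0.1277, 0.2229]
ee_rot: [[-0.974, -0.225, 0.001], [-0.225, 0.974, 0.0], [-0.001, 0.0, -1.0]]
wrist_force: [0.7, -0.3, 0.5]
gripper_width: 0.997
```

Run:
```python
from h import *
c=r.capture("wrist"); cv2.imwrite("pics/w1.png",c["image"])
s=r.sense(); print(s["time_s"],s["tcp_pos"],s["ee_rot"].round(3),s["joints"].round(1))
for p in ((.5644,.1324,.039),(.619,.1447,.039),(.693,.161,.036)): print(proj(c,p))
```

```text
1.9 [0.56255773 0.13346203 0.22207607] [[-0.973 -0.229  0.004]
 [-0.229  0.973  0.002]
 [-0.004  0.001 -1.   ]] [  29.4   17.4   -6.6    0.   -65.8 -106.2]
[327.17401523 180.69026001]
[326.79607247 228.63884132]
[326.00729943 286.8859496 ]
```

View pics/w1.png

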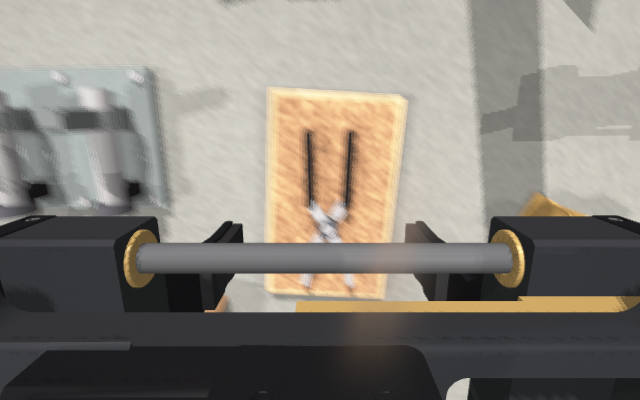

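Run:
```python
from h import *
r.capture("scene")
c=r.capture("wrist"); crop(c,"w2",250,80,420,300,2.7)
s=r.sense(); print(s["tcp_pos"])
for p in ((.5644,.1324,.039),(.619,.1447,.039),(.693,.161,.036)): print(proj(c,p))
hsv=cv2.cvtColor(c["image"],cv2.COLOR_BGR2HSV)
m=(hsv[:,:,2]<75).astype(np.uint8); m[:, :285]=0; m[:,375:]=0; m[:120]=0; m[210:]=0
n,l,st,ce=cv2.connectedComponentsWithStats(m)
for i in range(1,n):
    if st[i,4]>40:
        pts=np.argwhere(l==i)[:,::-1].astype(np.float32); print(st[i],cv2.minAreaRect(pts))
```

```text
[0.55928518 0.12826029 0.22170066]
[324.94274619 179.02784158]
[324.40000022 227.23711519]
[323.42445156 285.77795019]
[297 124  11  80 674] ((302.3111572265625, 163.52374267578125), (79.09093475341797, 8.71895694732666), 88.02507019042969)
[336 125  12  80 664] ((341.8470764160156, 164.4433135986328), (8.678035736083984, 79.19935607910156), 2.815556764602661)
```

View pics/w2.png

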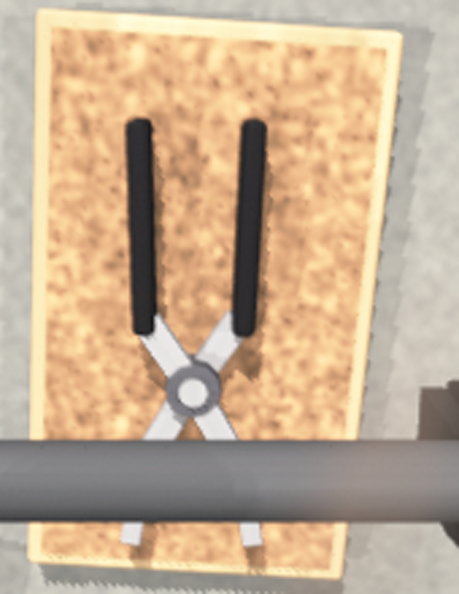

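Run:
```python
from h import *
c=r.capture("wrist"); s=r.sense()
P=lambda x,y:(250+x/2.7,80+y/2.7)
rear=plane(c,*P(196,119),.039); piv=plane(c,*P(193,391),.039); tip=plane(c,*P(192,545),.036)
print(rear,piv,tip)
d=tip-rear; print(np.degrees(np.arctan2(d[1],d[0])), np.linalg.norm(d[:2]))
print("board",np.mean([plane(c,*P(*p),.017) for p in((40,10),(400,33),(345,577),(28,560))],axis=0))
hL=plane(c,302.3,163.5,.039);hR=plane(c,341.8,164.4,.039);print(hL,hR)
print(s["tcp_pos"],np.degrees(np.arctan2(-s["ee_rot"][1,0],-s["ee_rot"][0,0])))
```

```text
[0.50592882 0.11407353 0.039     ] [0.61521595 0.13831022 0.039     ] [0.68674121 0.15448279 0.036     ]
12.59785781510944 0.185272842882523
board [0.58818588 0.13612345 0.017     ]
[0.55163692 0.10215242 0.039     ] [0.54281245 0.1440986  0.039     ]
[0.55860082 0.12665077 0.22188619] 13.124281918963483
```

Run:
```python
from h import *
for i in range(4):
    c=r.capture("wrist"); s=r.sense(); print(s["time_s"],s["tcp_pos"].round(4),s["joints"].round(2), plane(c,321.5,224.8,.039).round(4))
    # fingers' rel camera
    C=-c["R"].T@c["t"]; print(C-s["tcp_pos"], s["ee_rot"].T@(C-s["tcp_pos"]))
cv2.imwrite("pics/w3.png",c["image"])
```

```text
2.1 [0.5583 0.1256 0.2222] [  28.89   16.97   -7.14   -0.    -65.96 -105.84] [0.6145 0.1366 0.039 ]
[-0.06242226 -0.0141252   0.16340206] [ 0.06417894  0.00029468 -0.16333177]
2.15 [0.5582 0.125  0.2224] [  28.84   16.92   -7.17   -0.    -65.95 -105.84] [0.6144 0.1356 0.039 ]
[-0.06267314 -0.01443735  0.16340124] [ 6.44307676e-02 -3.18017072e-06 -1.63355439e-01]
2.2 [0.5582 0.1246 0.2227] [  28.81   16.89   -7.17    0.    -65.95 -105.85] [0.6145 0.1349 0.039 ]
[-0.06284534 -0.01470628  0.16339764] [ 0.06458293 -0.00024926 -0.16338171]
2.25 [0.5583 0.1244 0.2228] [  28.79   16.88   -7.17    0.    -65.95 -105.85] [0.6146 0.1346 0.039 ]
[-0.06297332 -0.0148988   0.16344555] [ 0.06469361 -0.00041951 -0.1634522 ]
```

```bash
cat > wm.py <<'E'
from h import *
def wm(z=.039,name=None,thr=75):
    c=r.capture("wrist"); s=r.sense(); im=c["image"]
    if name: cv2.imwrite(f"pics/{name}.png",im)
    hsv=cv2.cvtColor(im,cv2.COLOR_BGR2HSV)
    m=(hsv[:,:,2]<thr).astype(np.uint8); m[:,:260]=0; m[:,400:]=0; m[235:]=0
    n,l,st,ce=cv2.connectedComponentsWithStats(m); out=[]
    for i in range(1,n):
        if st[i,4]>300:
            q=np.argwhere(l==i)[:,::-1].astype(float)
            print(st[i]); 
            out.append((plane(c,*q[q[:,1]==q[:,1].min()].mean(0),z),plane(c,*q.mean(0),z),plane(c,*q[q[:,1]==q[:,1].max()].mean(0),z)))
    return c,s,out
E
python3 - <<'E'
from wm import *
r.capture("scene");r.capture("scene")
c,s,o=wm(name="w4")
print(s["time_s"],s["tcp_pos"].round(4),s["joint_velocities"].round(1))
for q in o: print(np.round(q,4))
E
```

```text
[302 128  11  80 684]
[341 128  13  80 704]
2.4 [0.5585 0.1246 0.223 ] [ 0.2  0.2  0.2  0.  -0.1 -0. ]
[[0.5131 0.095  0.039 ]
 [0.5534 0.1048 0.039 ]
 [0.5977 0.1156 0.039 ]]
[[0.5031 0.1384 0.039 ]
 [0.5439 0.1467 0.039 ]
 [0.5886 0.1556 0.039 ]]
```

View pics/w4.png

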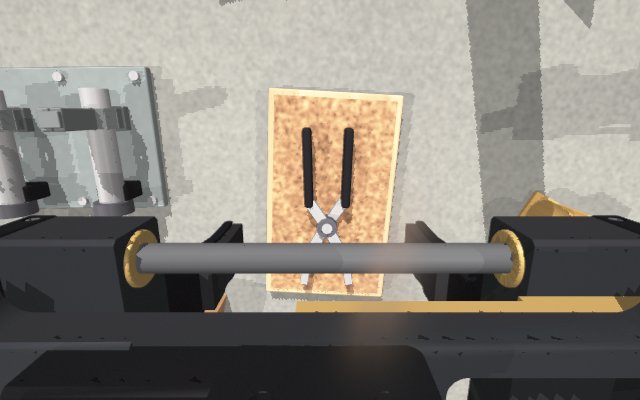

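servo_tool(
  slide=[
    [0.05,0.045,-0.4],
    [0.05,0.045,-0.5],
    [0,0,-0.5],
    [0,0,-0.5],
    [0,0,-0.5],
    [0,0,-0.3],
    [0,0,0],
    [0,0,0],
  ],
  twist=[
    [0,0,-0.08],
    [0,0,0],
    [0,0,0],
    [0,0,0],
    [0,0,0],
    [0,0,0],
    [0,0,0],
    [0,0,0],
  ],
  gripper=[0,0,0,0,0,0,0,0],
)

```text
time_s: 3.4
tcp_pos: [0.5654, 0.131, 0.0616]
ee_rot: [[-0.976, -0.217, 0.002], [-0.217, 0.976, 0.001], [-0.002, 0.0, -1.0]]
wrist_force: [-0.1, -0.3, 0.8]
gripper_width: 1.0
```

Run:
```python
from h import *
c=r.capture("wrist"); s=r.sense(); cv2.imwrite("pics/w5.png",c["image"])
print(s["time_s"],s["tcp_pos"].round(4),s["ee_rot"].round(3))
d=r.capture("scene"); crop(d,"s5",300,120,440,270,4)
```

```text
3.45 [0.5655 0.1311 0.0618] [[-0.976 -0.217  0.002]
 [-0.217  0.976  0.001]
 [-0.002  0.    -1.   ]]
```

View pics/w5.png

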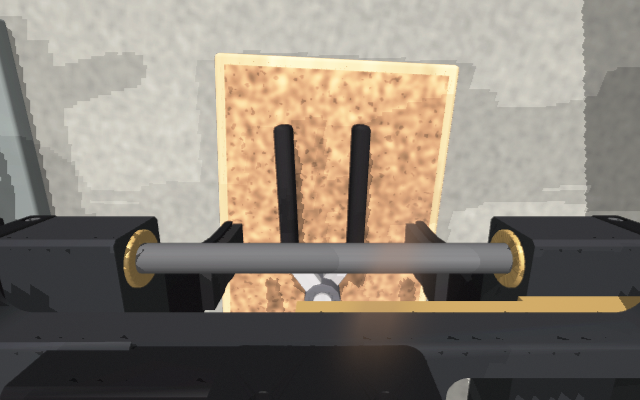

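View pics/s5.png

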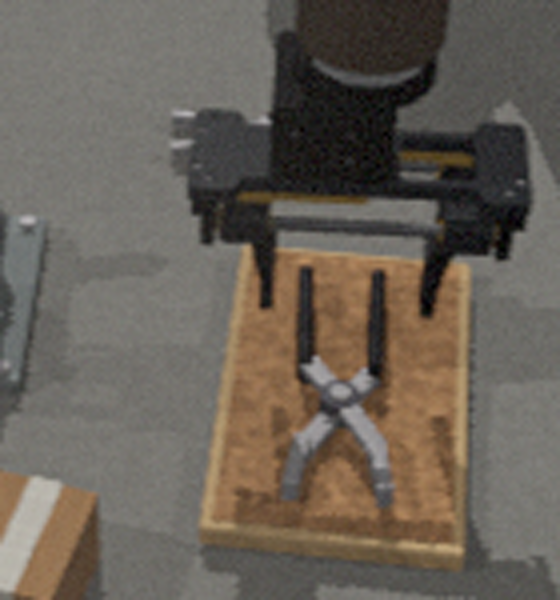

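The wrist view shows the handles at columns 284 and 360, centred between the fingers at 243 and 406. Descend and close.

servo_tool(
  slide=[
    [0,-0.01,-0.3],
    [0,0,-0.26],
    [0,0,-0.12],
    [0,0,0],
    [0,0,0],
    [0,0,0],
    [0,0,0],
    [0,0,0],
  ],
  twist=[
    [0,0,0],
    [0,0,0],
    [0,0,0],
    [0,0,0],
    [0,0,0],
    [0,0,0],
    [0,0,0],
    [0,0,0],
  ],
  gripper=[0,0,0,0,0.43,0.43,0.43,0.43],
)

```text
time_s: 4.5
tcp_pos: [0.5648, 0.1304, 0.02]
ee_rot: [[-0.976, -0.217, 0.0], [-0.217, 0.976, 0.0], [-0.0, 0.0, -1.0]]
wrist_force: [0.2, -0.4, -0.4]
gripper_width: 0.639
```

servo_tool(
  slide=[
    [0,0,0],
    [0,0,0],
    [0,0,0],
  ],
  twist=[
    [0,0,0],
    [0,0,0],
    [0,0,0],
  ],
  gripper=[0.43,0.43,0.43],
)

```text
time_s: 4.88
tcp_pos: [0.5648, 0.1303, 0.0199]
ee_rot: [[-0.976, -0.217, 0.0], [-0.217, 0.976, -0.0], [-0.0, -0.0, -1.0]]
wrist_force: [-0.4, -0.5, 3.3]
gripper_width: 0.572
```

servo_tool(
  slide=[
    [0,0,0.1],
    [0,0,0.3],
    [0,0,0.5],
    [0,0,0.5],
    [0,0,0.5],
    [0,0,0.5],
    [0,0,0.3],
    [0,0,0.1],
  ],
  twist=[
    [0,0,0],
    [0,0,0],
    [0,0,0],
    [0,0,0],
    [0,0,0],
    [0,0,0],
    [0,0,0],
    [0,0,0],
  ],
  gripper=[0.43,0.43,0.43,0.43,0.43,0.43,0.43,0.43],
)

```text
time_s: 5.88
tcp_pos: [0.5648, 0.1307, 0.1888]
ee_rot: [[-0.976, -0.217, 0.001], [-0.217, 0.976, 0.001], [-0.002, 0.001, -1.0]]
wrist_force: [0.8, 0.8, -2.4]
gripper_width: 0.567
```

Run:
```python
from h import *
c=r.capture("wrist"); s=r.sense(); cv2.imwrite("pics/w6.png",c["image"])
print(s["time_s"],s["tcp_pos"].round(4),s["wrist_force"])
d=r.capture("scene"); crop(d,"s6",220,70,440,250,3.4)
e=r.capture("side"); crop(e,"d6",260,80,460,280,3)
```

```text
5.925 [0.5648 0.1306 0.1887] [-0.7610259  -0.53815099 -1.98626156]
```

View pics/w6.png

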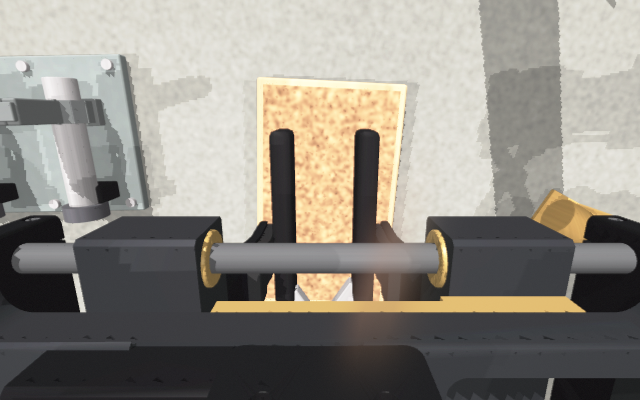

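View pics/s6.png

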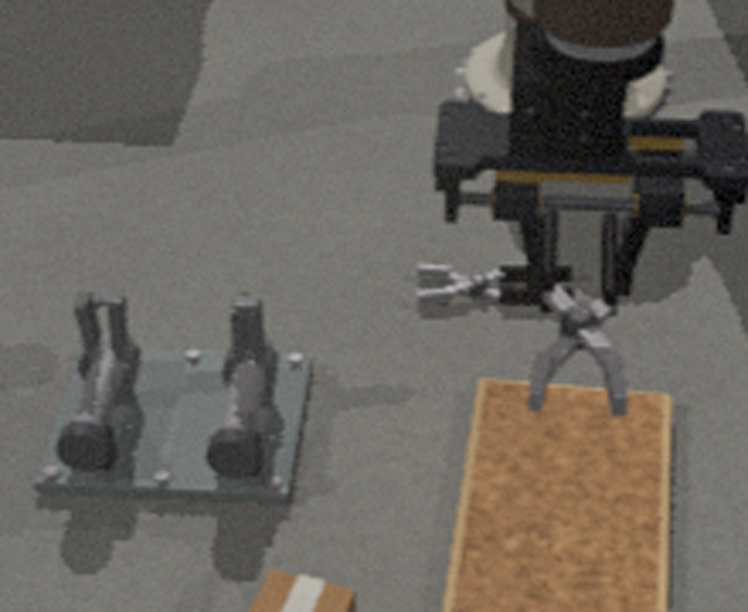

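View pics/d6.png

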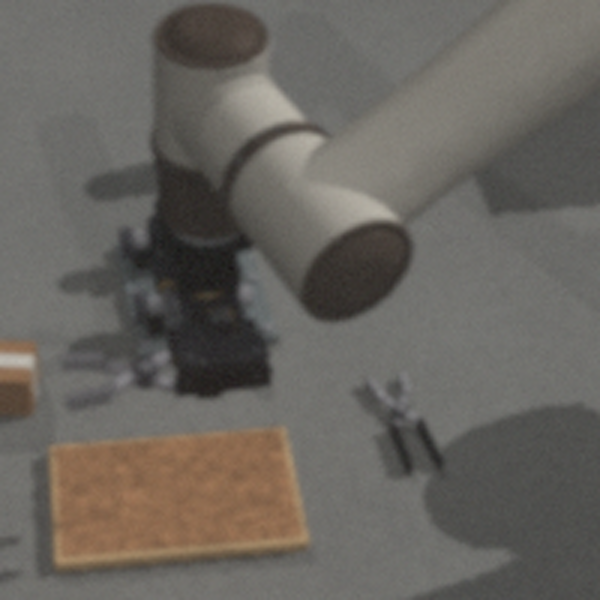

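Run:
```python
from h import *
c=r.capture("wrist"); s=r.sense(); d=r.capture("scene"); e=r.capture("side")
crop(c,"w6c",0,40,170,230,3.1); print(s["tcp_pos"])
S=lambda x,y:(220+x/3.4,70+y/3.4)
for p in ((536,410),(618,412)): print("tip",plane(d,*S(*p),.197))
t=s["tcp_pos"]; ax=np.array([.976,.217,0]); ay=np.array([-.217,.976,0])
for k in(-1,1): print("exp",t+.132*ax+k*ay*.024)
import pickle; pickle.dump({k:c[k] for k in("intrinsics","R","t")},open("w6.pkl","wb"))
crop(d,"s6b",225,145,325,225,8); crop(e,"d6b",290,130,370,205,8)
```

```text
[0.56396486 0.13022414 0.18657834]
tip [0.70321959 0.13782736 0.197     ]
tip [0.69053158 0.18452428 0.197     ]
exp [0.69800486 0.13544414 0.18657834]
exp [0.68758886 0.18229214 0.18657834]
```

View pics/w6c.png

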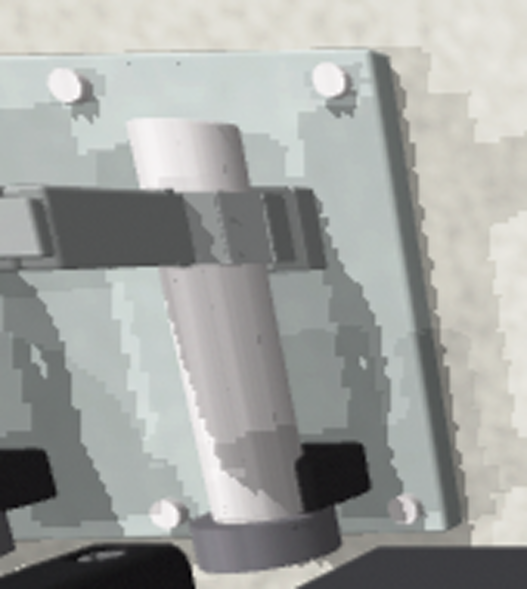

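View pics/s6b.png

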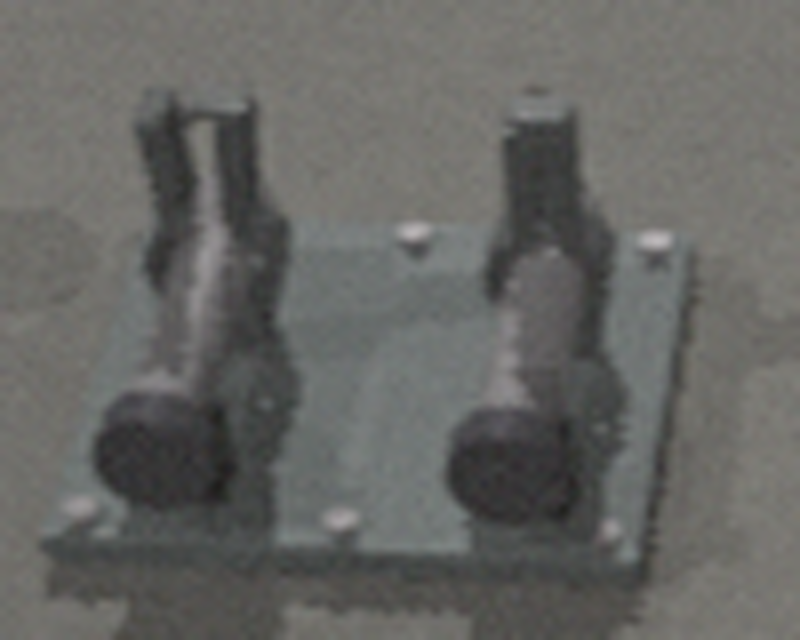

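View pics/d6b.png

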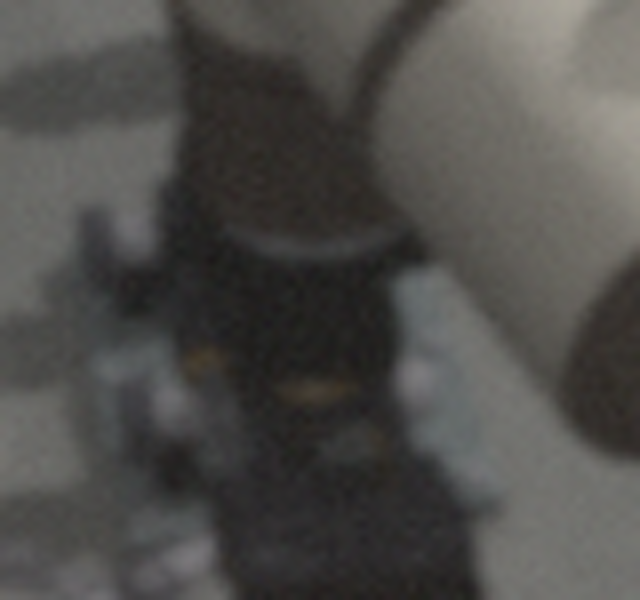

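Run:
```python
from h import *
import pickle
c=pickle.load(open("w6.pkl","rb")); d=r.capture("scene")
W=lambda x,y:(x/3.1,40+y/3.1); S=lambda x,y:(225+x/8,145+y/8)
a=plane(c,*W(373,52),.012);b=plane(c,*W(443,530),.012); v=b-a
print("w",a,b,np.linalg.norm(v),np.degrees(np.arctan2(v[1],v[0])))
# clip shut ear hook top in wrist
# edges of clip collar rows: x extents at ear top
print("w clip front/back ear z.105",plane(c,*W(20,195),.105),plane(c,*W(20,258),.105))
f=[plane(d,*S(*p),.012)[:2] for p in((45,540),(640,560),(690,240))]
print("s",np.round(f,4)); 
th=np.radians(14.7)
for nm,o in(("s",(f[0]+f[1])/2),):
  for th in np.radians([14.2,14.7,15.2]):
    X=np.array([np.cos(th),np.sin(th)]);Y=np.array([-X[1],X[0]]); O=o-.105*X; print(O, "ears",O-.055*Y)
th=np.radians(14.7);X=np.array([np.cos(th),np.sin(th)]);Y=np.array([-X[1],X[0]])
O=(a+b)[:2]/2-.025*X-.095*Y; print("w origin",O,"ears",O-.055*Y)
# ears tops by scene
print("ear tops",[plane(d,*S(*p),.105)[:2].round(4) for p in((155,105),(237,105),(540,105))])
for p in ((.575,-.225),(.581,-.220)): print(proj(d,[*p,.105]),( (proj(d,[*p,.105])-[225,145])*8))
```

```text
w [ 0.49023059 -0.09080606  0.012     ] [ 0.64415777 -0.05585678  0.012     ] 0.15784494852100325 12.792171105035061
w clip front/back ear z.105 [ 0.54325479 -0.11362626  0.105     ] [ 0.55824643 -0.11384676  0.105     ]
s [[ 0.6898 -0.2321]
 [ 0.6423 -0.0513]
 [ 0.4936 -0.0885]]
[ 0.56425426 -0.16748284] ears [ 0.57774617 -0.22080234]
[ 0.56448291 -0.16837015] ears [ 0.5784396  -0.22156988]
[ 0.56471929 -0.16925543] ears [ 0.5791397  -0.22233134]
w origin [ 0.56711949 -0.1715658 ] ears [ 0.58107618 -0.22476553]
ear tops [array([ 0.5839, -0.2313]), array([ 0.5763, -0.2065]), array([ 0.5481, -0.115 ])]
[248.16390571 156.49463229] [185.31124572  91.95705834]
[248.93564971 158.26137055] [191.48519769 106.09096443]
```

servo_tool(
  slide=[
    [-0.07,-0.26,0],
    [-0.15,-0.55,0],
    [-0.2,-0.75,0],
    [-0.2,-0.75,0],
    [-0.2,-0.75,0],
    [-0.2,-0.75,0],
    [-0.2,-0.75,0],
    [-0.2,-0.75,0],
    [-0.16,-0.6,0],
    [-0.1,-0.35,0],
    [-0.04,-0.1,0],
    [0,0,0],
  ],
  twist=[
    [0,0,0],
    [0,0,0.05],
    [0,0,0.05],
    [0,0,0.05],
    [0,0,0.05],
    [0,0,0.05],
    [0,0,0],
    [0,0,0],
    [0,0,0],
    [0,0,0],
    [0,0,0],
    [0,0,0],
  ],
  gripper=[0.43,0.43,0.43,0.43,0.43,0.43,0.43,0.43,0.43,0.43,0.43,0.43],
)

```text
time_s: 7.72
tcp_pos: [0.4609, -0.2514, 0.1876]
ee_rot: [[-0.97, -0.242, -0.0], [-0.242, 0.97, 0.0], [0.0, 0.0, -1.0]]
wrist_force: [0.3, 0.9, -1.9]
gripper_width: 0.571
```

Run:
```python
from h import *
r.capture("scene");r.capture("scene")
c=r.capture("wrist"); s=r.sense(); cv2.imwrite("pics/w7.png",c["image"])
print(s["time_s"],s["tcp_pos"].round(4),s["gripper_width"])
d=r.capture("scene"); crop(d,"s7",200,70,330,220,4)
e=r.capture("side"); crop(e,"d7",270,60,410,210,4)
import pickle; pickle.dump({k:c[k] for k in("intrinsics","R","t")},open("w7.pkl","wb"))
```

```text
7.875 [ 0.4616 -0.2506  0.1878] 0.5745008640776709
```

View pics/w7.png

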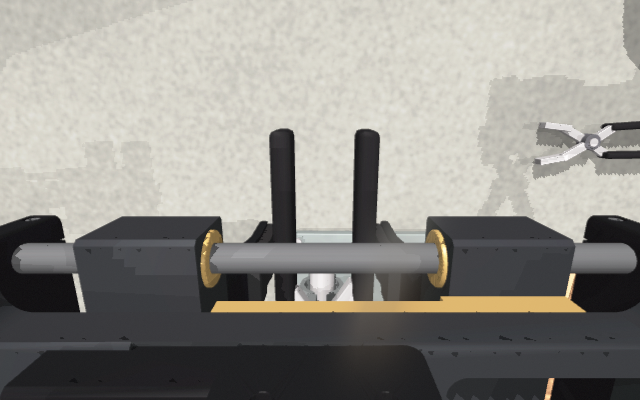

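View pics/s7.png

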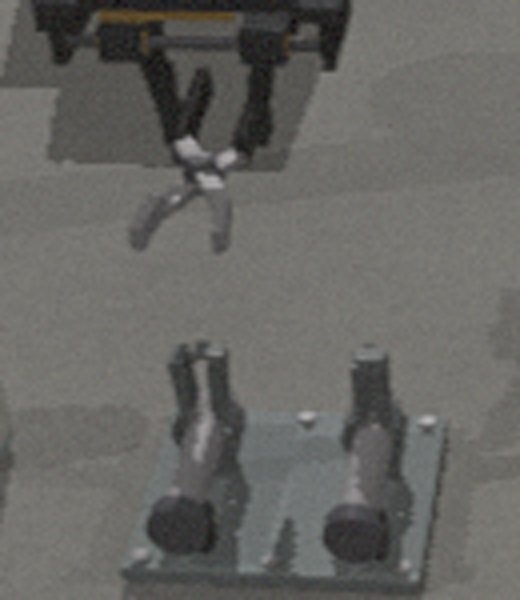

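View pics/d7.png

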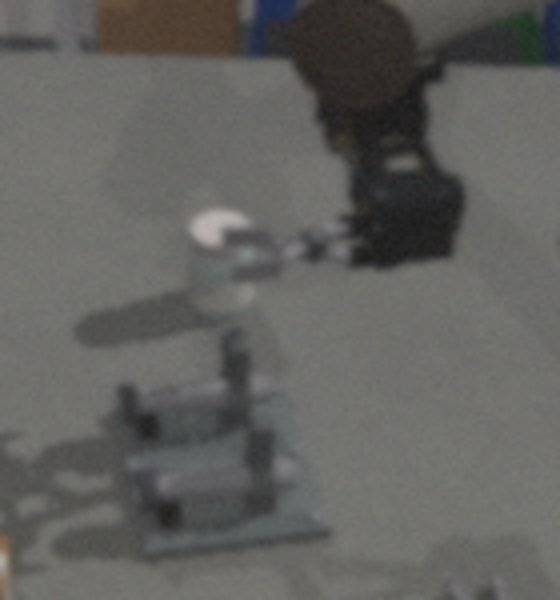

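Run:
```python
from h import *
d=r.capture("scene"); e=r.capture("side"); s=r.sense(); t=s["tcp_pos"]; print(t, s["ee_rot"].round(3))
X=-s["ee_rot"][:,0]; Y=s["ee_rot"][:,1]
q=lambda c,P,o:((proj(c,P)-o)*4).round(1)
for k in(-1,1):
    P=t+.132*X+k*Y*.0235+[0,0,.008]
    print("tip pred scene",q(d,P,[200,70]),"side",q(e,P,[270,60]))
for k in(-1,1):
    P=np.array([.579,-.222,.105])+k*Y*.012
    print("ear pred scene",q(d,P,[200,70]),"side",q(e,P,[270,60]))
for a,b in(((140,243),(247,268)),((220,246),None)):
    S=(200+a[0]/4,70+a[1]/4)
    print("tip obs z.196",plane(d,*S,.196))
# vertical line drift: px for jaw mid lowered
P=t+.121*X+[0,0,.008]; Q=P.copy(); Q[2]=.105
print(q(d,P,[200,70]),q(d,Q,[200,70]))
```

```text
[ 0.46170001 -0.25067623  0.18776877] [[-0.97  -0.244  0.   ]
 [-0.244  0.97   0.   ]
 [-0.     0.    -1.   ]]
tip pred scene [133.  240.7] side [214.9 235.1]
tip pred scene [210.8 243. ] side [225.8 269.5]
ear pred scene [175.5 350. ] side [229.  326.9]
ear pred scene [213.  351.2] side [234.5 344.6]
tip obs z.196 [ 0.59662435 -0.23603873  0.196     ]
tip obs z.196 [ 0.58554209 -0.18901031  0.196     ]
[175.6 231.2] [195.3 350.9]
```

servo_tool(
  slide=[
    [0,-0.05,-0.2],
    [0,0,-0.35],
    [0,0,-0.3],
    [0,0,-0.15],
    [0,0,0],
    [0,0,0],
  ],
  twist=[
    [0,0,0],
    [0,0,0],
    [0,0,0],
    [0,0,0],
    [0,0,0],
    [0,0,0],
  ],
  gripper=[0.43,0.43,0.43,0.43,0.43,0.43],
)

```text
time_s: 8.82
tcp_pos: [0.462, -0.2544, 0.1283]
ee_rot: [[-0.97, -0.243, 0.001], [-0.243, 0.97, -0.0], [-0.001, -0.001, -1.0]]
wrist_force: [1.2, -0.0, -2.2]
gripper_width: 0.577
```

Run:
```python
from h import *
r.capture("scene");r.capture("scene")
d=r.capture("scene"); e=r.capture("side"); s=r.sense(); t=s["tcp_pos"]; print(s["time_s"],t,s["gripper_width"])
crop(d,"s8",215,110,295,185,8); crop(e,"d8",290,90,380,180,7)
X=-s["ee_rot"][:,0]; Y=s["ee_rot"][:,1]
q=lambda P:((proj(d,P)-[215,110])*8).round(1)
g=lambda P:((proj(e,P)-[290,90])*7).round(1)
for k in(-1,1):
    P=t+.132*X+k*Y*.0235+[0,0,.016]; print("tip top",q(P),g(P))
P=t+.132*X+[0,0,0.016]; Q=t+.121*X; Q[2]=.105; print("shift to ear level",q(P),q(Q),g(P),g(Q))
```

```text
9.025 [ 0.46183946 -0.25428928  0.12837247] 0.5739519492069693
tip top [160.1 297.9] [235.2 282.7]
tip top [311.1 302.8] [253.6 343.1]
shift to ear level [235.5 300.3] [259.7 379.9] [244.3 312.6] [265.4 373.6]
```

View pics/s8.png

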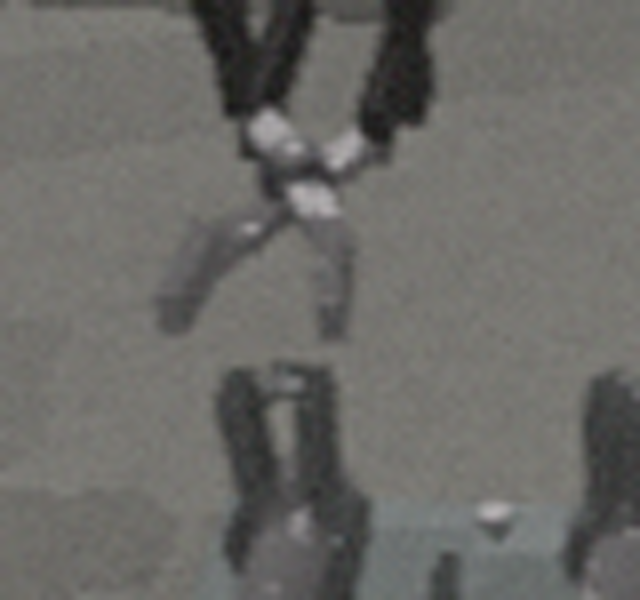

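View pics/d8.png

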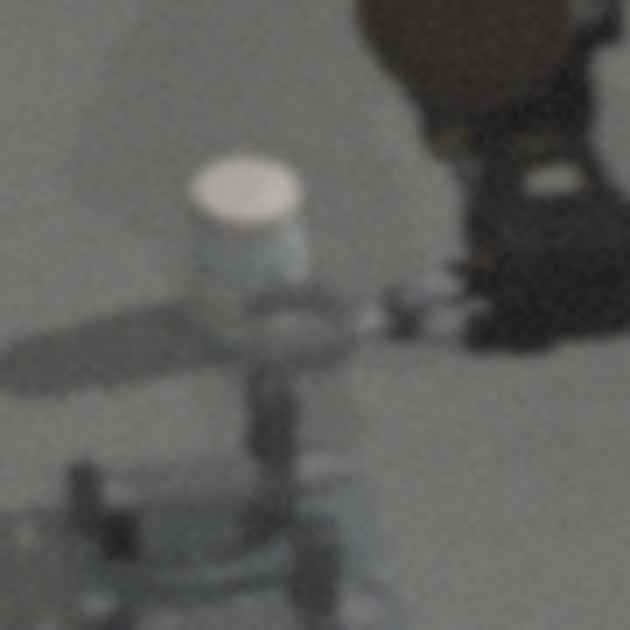

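Scene: the jaw tips at crop (172,315) and (333,322), once carried to ear level, centre at column 275. The ears (outer edges 218 and 335) centre at 276. Aligned; open slightly to 51 mm and lower in stages.

servo_tool(
  slide=[
    [0,0,0],
    [0,0,-0.15],
    [0,0,-0.15],
    [0,0,-0.1],
    [0,0,0],
  ],
  twist=[
    [0,0,0],
    [0,0,0],
    [0,0,0],
    [0,0,0],
    [0,0,0],
  ],
  gripper=[0.415,0.415,0.415,0.415,0.415],
)

```text
time_s: 9.65
tcp_pos: [0.461, -0.2541, 0.1029]
ee_rot: [[-0.97, -0.243, -0.002], [-0.243, 0.97, 0.0], [0.002, 0.001, -1.0]]
wrist_force: [-0.1, 0.2, -1.7]
gripper_width: 0.591
```

Run:
```python
from h import *
d=r.capture("scene"); e=r.capture("side"); s=r.sense(); t=s["tcp_pos"]; print(s["time_s"],t,s["gripper_width"],s["wrist_force"])
crop(d,"s9",215,110,295,185,8); crop(e,"d9",290,90,380,180,7)
```

```text
9.75 [ 0.4616105  -0.25427327  0.10371209] 0.5887707906911734 [-0.16072917 -0.04939606 -2.3298878 ]
```

View pics/s9.png

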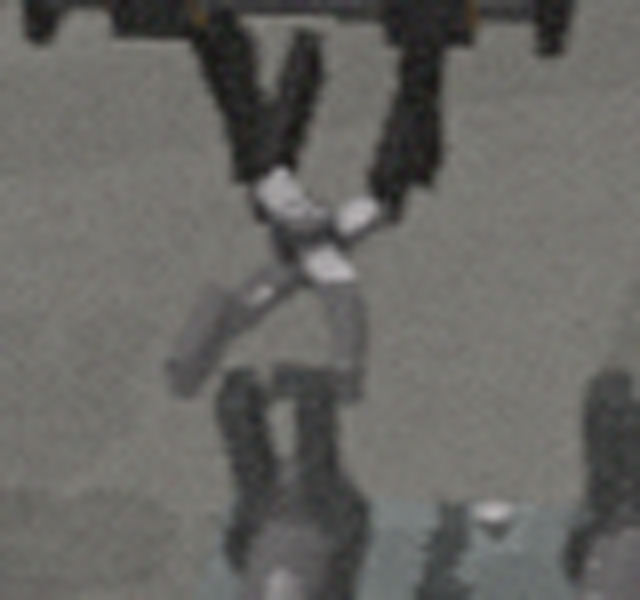

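servo_tool(
  slide=[
    [0,0,-0.15],
    [0,0,-0.15],
    [0,0,-0.12],
    [0,0,-0.07],
    [0,0,0],
  ],
  twist=[
    [0,0,0],
    [0,0,0],
    [0,0,0],
    [0,0,0],
    [0,0,0],
  ],
  gripper=[0.415,0.415,0.415,0.415,0.415],
)

```text
time_s: 10.38
tcp_pos: [0.4611, -0.2542, 0.0739]
ee_rot: [[-0.97, -0.242, -0.001], [-0.242, 0.97, 0.0], [0.001, 0.001, -1.0]]
wrist_force: [-0.1, 0.1, -1.2]
gripper_width: 0.586
```

Run:
```python
from h import *
d=r.capture("scene"); e=r.capture("side"); s=r.sense(); t=s["tcp_pos"]; print(s["time_s"],t,s["gripper_width"],s["wrist_force"])
crop(d,"s10",215,110,295,185,8); crop(e,"d10",290,90,380,180,7)
```

```text
10.475 [ 0.46132374 -0.25425509  0.07431879] 0.5850284912644309 [ 0.27736671 -0.041198   -1.89009077]
```

View pics/s10.png

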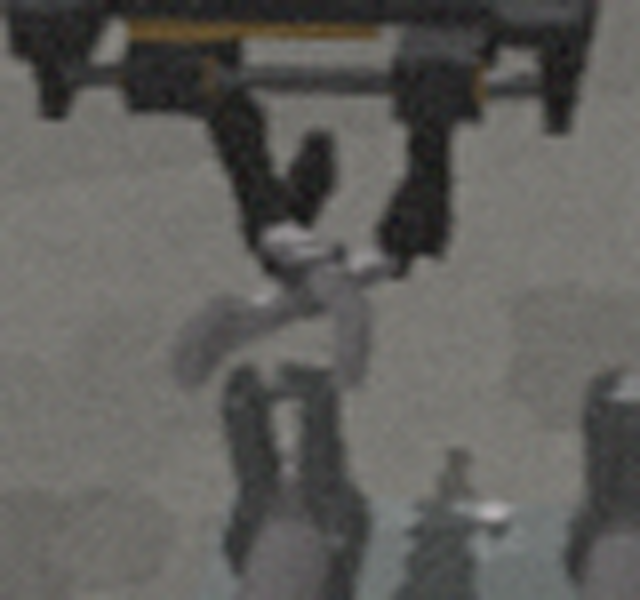

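View pics/d10.png

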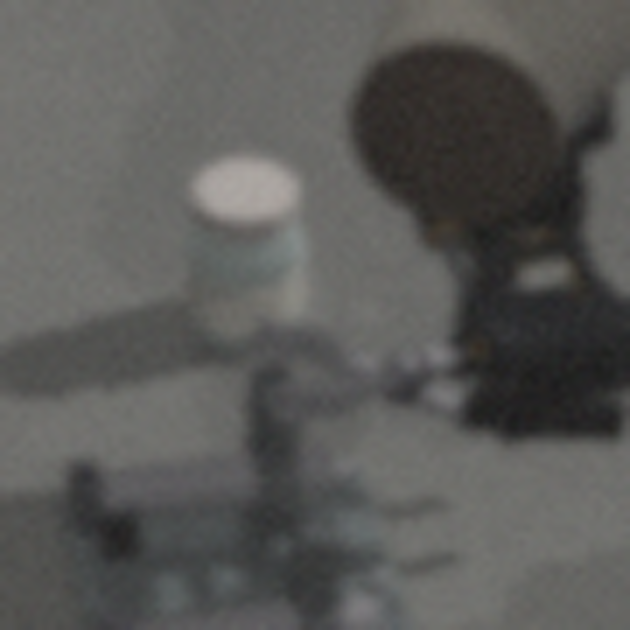

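The tips did not drop with the gripper: they are still at row ~380, so the pliers have pitched nose-up. The right jaw, inner edge about column 335, sits on the right ear's top, outer edge about 340. On the left there is a gap of about 15 px. Lift and look.

servo_tool(
  slide=[
    [0,0,0.2],
    [0,0,0.3],
    [0,0,0.3],
    [0,0,0.2],
    [0,0,0],
    [0,0,0],
  ],
  twist=[
    [0,0,0],
    [0,0,0],
    [0,0,0],
    [0,0,0],
    [0,0,0],
    [0,0,0],
  ],
  gripper=[0.43,0.43,0.43,0.43,0.43,0.43],
)

```text
time_s: 11.22
tcp_pos: [0.4609, -0.254, 0.1339]
ee_rot: [[-0.97, -0.242, -0.001], [-0.242, 0.97, 0.001], [0.001, 0.001, -1.0]]
wrist_force: [-0.9, -0.6, -1.8]
gripper_width: 0.572
```

Run:
```python
from h import *
d=r.capture("scene"); e=r.capture("side"); s=r.sense(); t=s["tcp_pos"]; print(s["time_s"],t,s["gripper_width"],s["wrist_force"])
crop(d,"s11",215,95,295,170,8); crop(e,"d11",290,80,380,170,7)
X=-s["ee_rot"][:,0]; Y=s["ee_rot"][:,1]
q=lambda P:((proj(d,P)-[215,95])*8).round(1)
g=lambda P:((proj(e,P)-[290,80])*7).round(1)
for a in(0,6,12,15):
  for k in(-1,1):
    P=t+.132*X*np.cos(np.radians(a))+k*Y*.0235+[0,0,.132*np.sin(np.radians(a))+.008]; print(a,"tip",q(P),g(P))
  P=t+.056*X*np.cos(np.radians(a))+[0,0,.056*np.sin(np.radians(a))+.016]; print(" piv",q(P),g(P))
```

```text
11.325 [ 0.46090721 -0.25404517  0.13357552] 0.5713799514068615 [ 1.20073803 -0.46189125 -2.05338536]
0 tip [163.7 424.6] [237.  358.2]
0 tip [314.3 429.3] [255.4 418.6]
 piv [283.9 263.3] [400.7 356.9]
6 tip [157.5 386.9] [238.7 335.4]
6 tip [309.2 391.6] [257.3 395.7]
 piv [281.7 247.5] [401.9 347.2]
12 tip [152.3 346.2] [243.4 312.1]
12 tip [305.  350.8] [262.3 372.3]
 piv [280.  230.7] [404.4 337.3]
15 tip [150.1 324.9] [246.9 300.5]
15 tip [303.3 329.5] [265.9 360.6]
 piv [279.2 222. ] [406.  332.4]
```

View pics/s11.png

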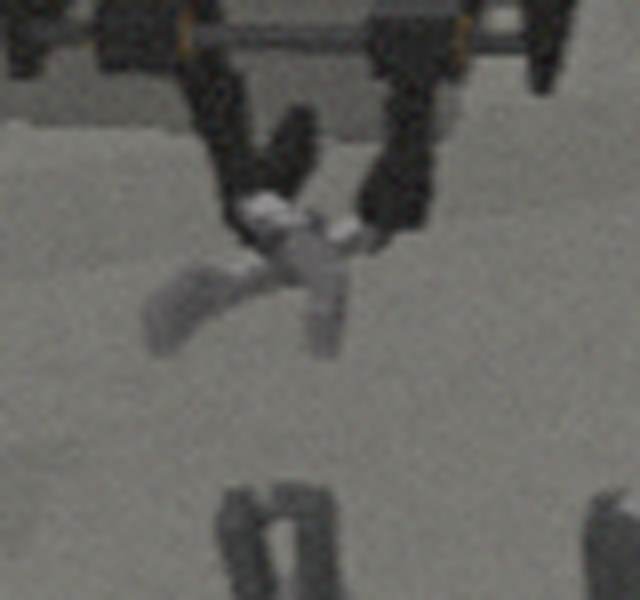

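View pics/d11.png

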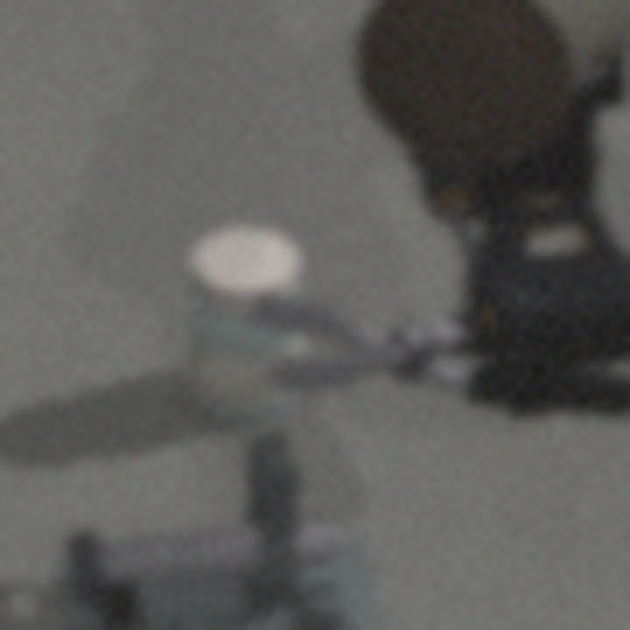

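The pliers are held nose-up by about 12.5° (scene tip rows 340–345; side view agrees). I'll tilt the tool 12.5° nose-down to level the jaws, and shift +y 3 mm.

servo_tool(
  slide=[
    [0,0.02,0],
    [0,0.02,0],
    [0,0.01,0],
    [0,0,-0.1],
    [0,0,-0.15],
    [0,0,0],
  ],
  twist=[
    [-0.126,0.505,0],
    [-0.126,0.505,0],
    [-0.126,0.505,0],
    [-0.126,0.505,0],
    [0,0,0],
    [0,0,0],
  ],
  gripper=[0.43,0.43,0.43,0.43,0.43,0.43],
)

```text
time_s: 12.08
tcp_pos: [0.4604, -0.2509, 0.1179]
ee_rot: [[-0.947, -0.242, -0.213], [-0.237, 0.97, -0.051], [0.219, 0.002, -0.976]]
wrist_force: [-0.6, 0.7, -1.8]
gripper_width: 0.572
```

```bash
cat > look.py <<'E'
from h import *
import sys
def look(n,v0=95,a=12.5):
    for i in range(2): r.capture("scene")
    d=r.capture("scene"); e=r.capture("side"); s=r.sense(); t=s["tcp_pos"]; print(s["time_s"],t.round(4),s["gripper_width"],s["wrist_force"].round(2),s["ee_rot"].round(3).tolist())
    crop(d,"s"+n,215,v0,295,v0+75,8); crop(e,"d"+n,290,80,380,170,7)
    R=s["ee_rot"]; G=t-.008*R[:,2]   # grip point
    th=np.radians(a); X=-R[:,0]*np.cos(th)-R[:,2]*np.sin(th); Y=R[:,1]; Z=np.cross(X,Y)
    print("X",X.round(3),"G",G.round(4),"jaws",(G+.121*X).round(4))
    q=lambda P:((proj(d,P)-[215,v0])*8).round(1); g=lambda P:((proj(e,P)-[290,80])*7).round(1)
    for k in(-1,1): P=G+.132*X+k*Y*.0235; print("tip",q(P),g(P))
E
python3 -c "
from look import *
look('12')"
```

```text
12.275 [ 0.4614 -0.2514  0.1197] 0.5698445901894008 [ 0.04  0.8  -1.9 ] [[-0.947, -0.242, -0.209], [-0.236, 0.97, -0.052], [0.216, -0.0, -0.977]]
X [0.97  0.242 0.001] G [ 0.4631 -0.251   0.1275] jaws [ 0.5805 -0.2217  0.1276]
tip [176. 466.] [231.9 384.2]
tip [325.7 471. ] [250.1 444.9]
```

View pics/s12.png

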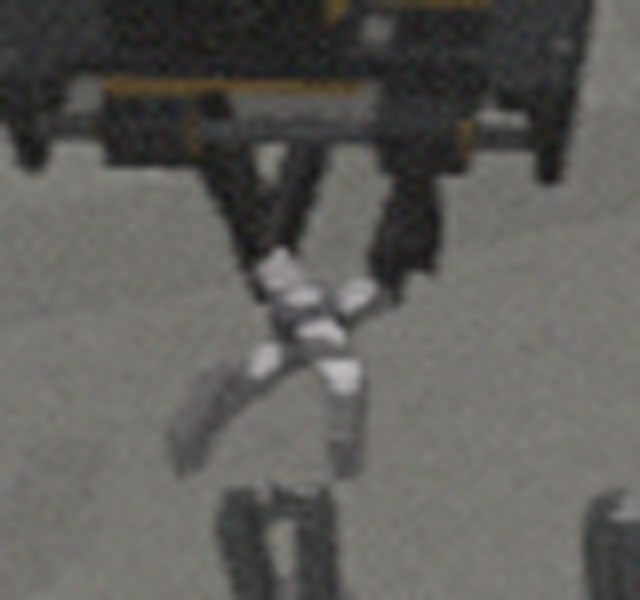

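View pics/d12.png

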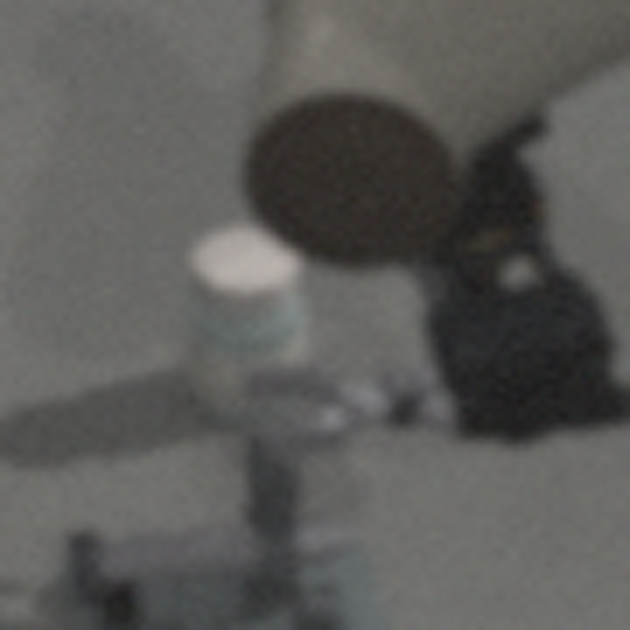

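servo_tool(
  slide=[
    [0,0,0],
    [0,0,0],
    [0,0,-0.1],
    [0,0,-0.15],
    [0,0,-0.12],
    [0,0,0],
    [0,0,0],
  ],
  twist=[
    [0,0,0],
    [0,0,0],
    [0,0,0],
    [0,0,0],
    [0,0,0],
    [0,0,0],
    [0,0,0],
  ],
  gripper=[0.415,0.415,0.415,0.415,0.415,0.415,0.415],
)

```text
time_s: 13.15
tcp_pos: [0.4615, -0.2512, 0.0971]
ee_rot: [[-0.947, -0.243, -0.21], [-0.237, 0.97, -0.052], [0.216, 0.0, -0.976]]
wrist_force: [0.1, -0.5, -1.5]
gripper_width: 0.585
```

```bash
python3 -c "
from look import *
look('13',110)"
```

```text
13.35 [ 0.4616 -0.2512  0.0973] 0.59202846210743 [-0.39 -0.09 -1.97] [[-0.947, -0.243, -0.209], [-0.237, 0.97, -0.052], [0.216, -0.0, -0.976]]
X [0.97  0.243 0.001] G [ 0.4633 -0.2508  0.1051] jaws [ 0.5806 -0.2214  0.1052]
tip [186.9 403.3] [231.2 420.2]
tip [334.8 408.3] [249.3 481. ]
```

View pics/s13.png

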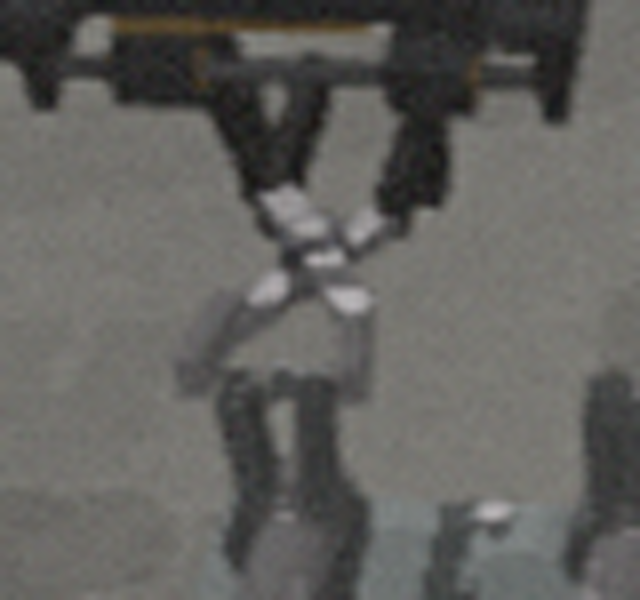

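View pics/d13.png

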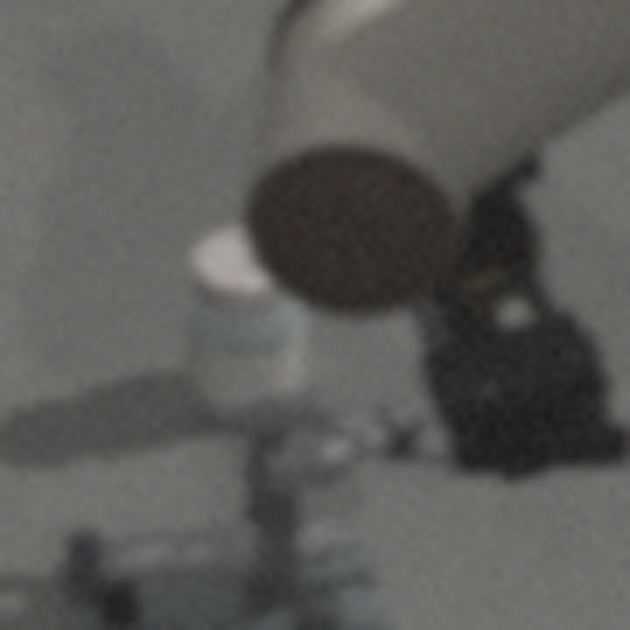

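```bash
cat > avg.py <<'E'
from h import *
def avg(n,box,s,name,k=5):
    L=[r.capture(n) for _ in range(k)]
    im=np.mean([c["image"].astype(float) for c in L],0)
    im=im[box[1]:box[3],box[0]:box[2]]
    im=np.clip((im-im.min())*1.0*255/(np.percentile(im,99.7)-im.min()),0,255).astype(np.uint8)
    cv2.imwrite(f"pics/{name}.png",cv2.resize(im,None,fx=s,fy=s,interpolation=cv2.INTER_LANCZOS4)); return L[-1]
E
python3 -c "
from avg import *
avg('scene',(230,140,275,180),16,'a1'); avg('side',(310,120,365,165),14,'a2')"
```

```text
(no output)
```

View pics/a1.png

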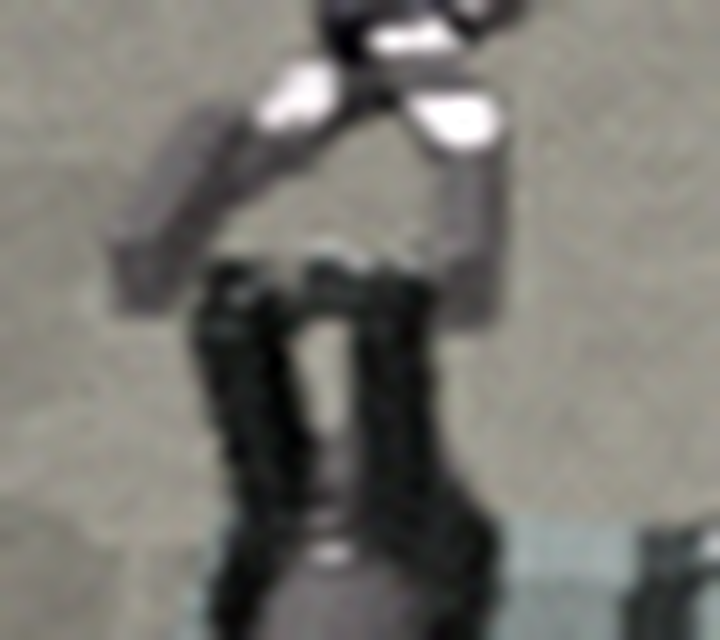

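View pics/a2.png

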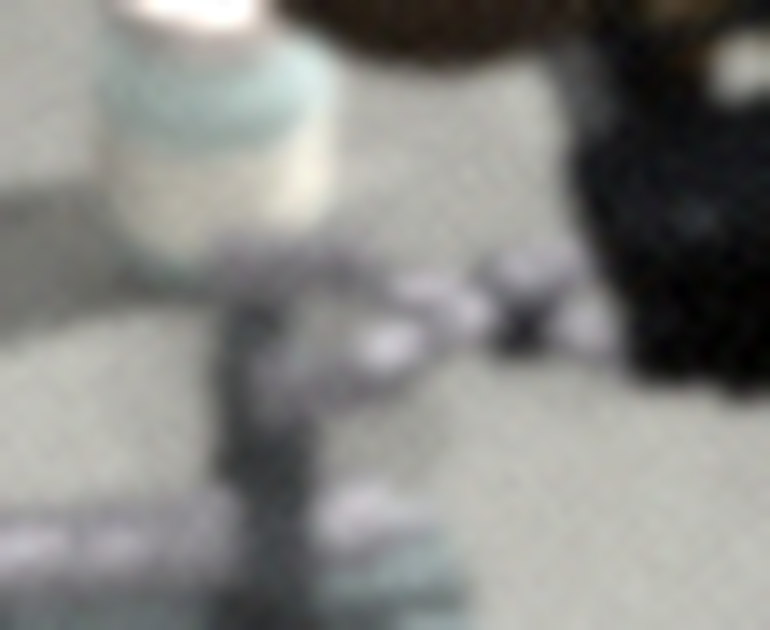

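```bash
python3 -c "
from h import *
d=r.capture('scene'); e=r.capture('side'); s=r.sense(); print(s['time_s'],s['moment'])
A=lambda x,y:(230+x/16,140+y/16); B=lambda x,y:(310+x/14,120+y/14)
for n,a,b in (('R tip',(470,300),(255,385)),('L tip',(145,285),(213,268)),('ear top',(400,262),(255,300)),('ears mid top',(315,262),(255,298)),('pivot',(415,40),(470,305))):
  print(n,tri(d,A(*a),e,B(*b)))
"
```

```text
13.95 [ 0.10561011 -0.57682027  0.00065245]
R tip (array([ 0.57756594, -0.1936549 ,  0.10977676]), array([0.00365486]))
L tip (array([ 0.58963731, -0.24303306,  0.10795329]), array([0.00045588]))
ear top (array([ 0.57978205, -0.20564515,  0.1209283 ]), array([0.00975159]))
ears mid top (array([ 0.5792906 , -0.21965944,  0.11390822]), array([0.00531726]))
pivot (array([ 0.52584826, -0.22499561,  0.11440658]), array([0.00036403]))
```

servo_tool(
  slide=[
    [0,0.012,-0.05],
    [0,0,-0.06],
    [0,0,-0.06],
    [0,0,0],
  ],
  twist=[
    [0,0,0],
    [0,0,0],
    [0,0,0],
    [0,0,0],
  ],
  gripper=[0.415,0.415,0.415,0.415],
)

```text
time_s: 14.45
tcp_pos: [0.4614, -0.2504, 0.0866]
ee_rot: [[-0.947, -0.243, -0.21], [-0.237, 0.97, -0.052], [0.217, 0.0, -0.976]]
wrist_force: [0.6, -0.7, -0.8]
gripper_width: 0.591
```

```bash
python3 -c "
from avg import *
avg('scene',(230,140,275,180),16,'a3'); avg('side',(310,120,365,165),14,'a4')
s=r.sense(); print(s['time_s'],s['tcp_pos'],s['wrist_force'],s['moment'],s['gripper_width'])"
```

```text
14.95 [ 0.46142669 -0.25045862  0.08696358] [-0.73648181  0.4673686  -2.51404119] [ 0.07456999 -0.57792999  0.02664346] 0.5905599609745761
```

View pics/a3.png

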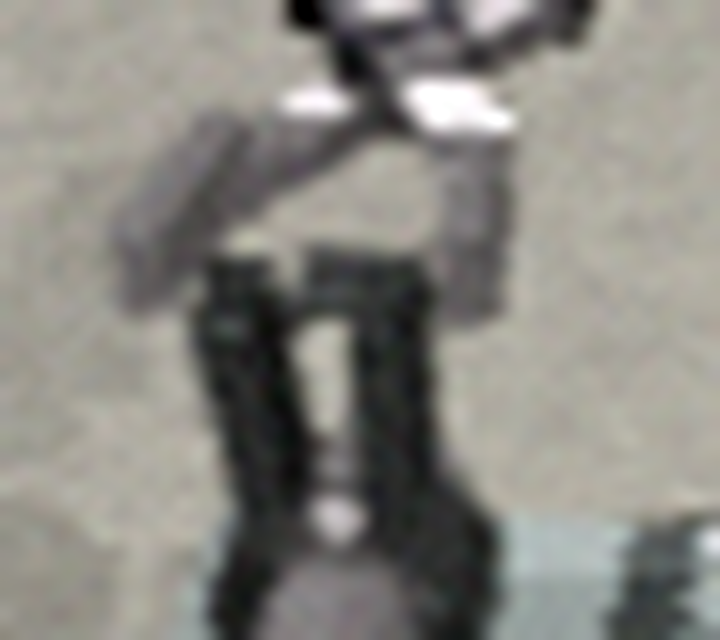

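View pics/a4.png

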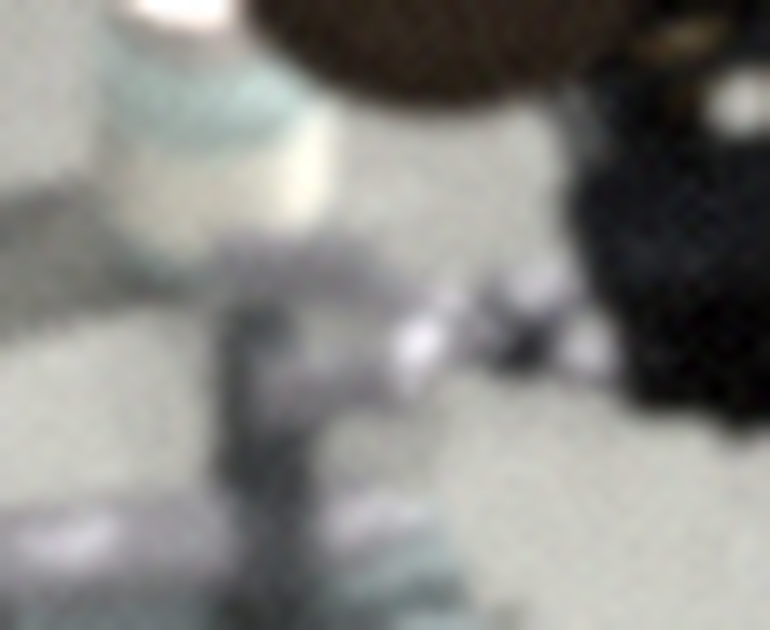

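```bash
python3 -c "
from h import *
d=r.capture('scene'); e=r.capture('side')
A=lambda x,y:(230+x/16,140+y/16); B=lambda x,y:(310+x/14,120+y/14)
X=np.array([.969,.247]);Y=np.array([-.247,.969])
def pr(n,P): P=P[:2]-np.array([.579,-.222]); print(n,'x',(P@X*1e3).round(1),'y',(P@Y*1e3).round(1))
for z in (.103,.107):
  for n,p in (('L tip in bot',(182,308)),('L tip out',(122,308)),('R tip in',(440,318)),('R tip out',(500,322))): pr(n+str(z),plane(d,*A(*p),z))
for n,p,z in (('L ear out',(200,285),.103),('L ear in',(285,300),.103),('R ear in',(352,300),.103),('R ear out',(432,290),.103),('hook top rear R',(425,255),.107),('hook top rear L',(310,252),.107),('L top rear',(210,262),.103),('L top rear r',(270,262),.103)): pr(n,plane(d,*A(*p),z))
print('side')
for n,p,z in (('far tip bot',(215,285),.103),('near tip bot',(255,415),.103),('ear top left end',(225,310),.105),('ear top right end',(295,310),.105),('shut left',(228,470),.07),('right',(312,470),.07)): pr(n,plane(e,*B(*p),z))
"
```

```text
L tip in bot0.103 x 4.8 y -17.7
L tip out0.103 x 5.3 y -27.2
R tip in0.103 x 5.4 y 23.6
R tip out0.103 x 5.9 y 33.2
L tip in bot0.107 x 9.8 y -16.1
L tip out0.107 x 10.3 y -25.5
R tip in0.107 x 10.3 y 25.0
R tip out0.107 x 10.9 y 34.6
L ear out x -1.1 y -16.0
L ear in x 2.0 y -1.8
R ear in x 1.5 y 8.8
R ear out x -1.6 y 21.1
hook top rear R x -5.4 y 19.7
hook top rear L x -5.3 y 1.3
L top rear x -7.0 y -15.6
L top rear r x -7.5 y -6.1
side
far tip bot x 4.5 y -22.8
near tip bot x 4.5 y 27.4
ear top left end x 4.4 y -10.5
ear top right end x -12.5 y -7.3
shut left x 7.1 y 8.9
right x -13.5 y 12.7
```

servo_tool(
  slide=[
    [0,0,0.2],
    [0,0,0.25],
    [0,0,0.05],
    [0,0,0],
    [0,0,0],
  ],
  twist=[
    [0,0,0],
    [-0.1,0.4,0],
    [-0.1,0.4,0],
    [-0.08,0.33,0],
    [0,0,0],
  ],
  gripper=[0.415,0.415,0.415,0.415,0.415],
)

```text
time_s: 15.68
tcp_pos: [0.4617, -0.2503, 0.1166]
ee_rot: [[-0.914, -0.243, -0.324], [-0.229, 0.97, -0.08], [0.334, 0.001, -0.943]]
wrist_force: [-1.0, -0.1, -2.8]
gripper_width: 0.587
```

```bash
python3 -c "
from avg import *
r.capture('scene');r.capture('scene')
avg('scene',(230,130,275,170),16,'a5'); avg('side',(310,110,365,155),14,'a6')
s=r.sense(); print(s['time_s'],s['tcp_pos'],s['ee_rot'].round(3).tolist(),s['moment'],s['gripper_width'])"
```

```text
16.275 [ 0.46145598 -0.25049143  0.11698972] [[-0.915, -0.242, -0.323], [-0.229, 0.97, -0.081], [0.333, 0.0, -0.943]] [ 0.20474144 -0.86756863  0.05892712] 0.5858797613071237
```

View pics/a5.png

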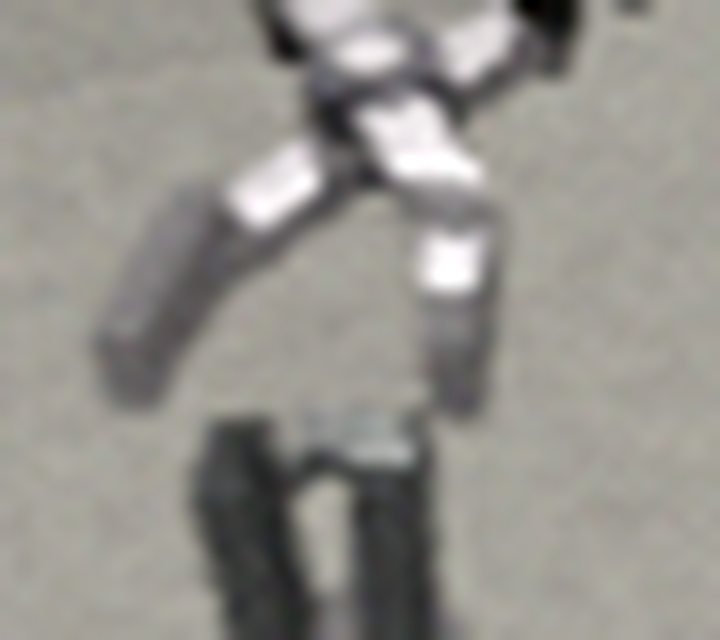

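View pics/a6.png

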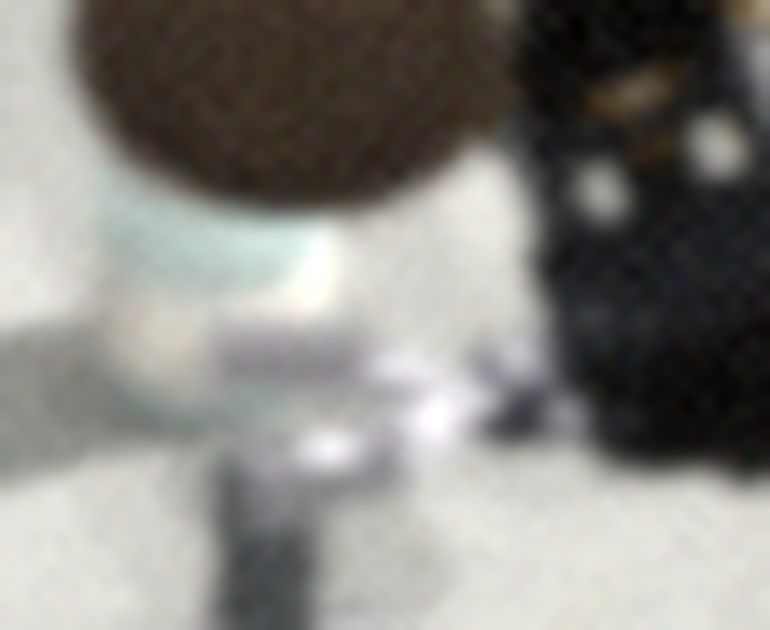

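```bash
python3 -c "
from h import *
d=r.capture('scene'); e=r.capture('side')
A=lambda x,y:(230+x/16,130+y/16); B=lambda x,y:(310+x/14,110+y/14)
for n,a,b in (('R tip',(462,385),(243,475)),('L tip',(132,375),(218,358)),('pivot top',(370,48),(470,385))):
  print(n,tri(d,A(*a),e,B(*b)))
s=r.sense();t=s['tcp_pos'];R=s['ee_rot'];G=t-.008*R[:,2]
for a in (12.5,16,19.5,23,26):
  th=np.radians(a); X=-R[:,0]*np.cos(th)-R[:,2]*np.sin(th); Y=R[:,1]; Z=np.cross(X,Y)
  f=lambda P:((proj(d,P)-[230,130])*16).round(0).tolist()+((proj(e,P)-[310,110])*14).round(0).tolist()
  print(a,'piv',f(G+.056*X+.006*Z),'L',f(G+.132*X-.0245*Y),'R',f(G+.132*X+.0245*Y), 'brk',f(G+.092*X+.008*Z))
"
```

```text
R tip (array([ 0.58057606, -0.19138726,  0.12720878]), array([0.00351767]))
L tip (array([ 0.5888787 , -0.24392119,  0.12194967]), array([0.00164315]))
pivot top (array([ 0.52532174, -0.22692633,  0.13800021]), array([0.0070748]))
12.5 piv [363.0, 115.0, 502.0, 388.0] L [129.0, 470.0, 182.0, 409.0] R [438.0, 481.0, 220.0, 536.0] brk [321.0, 260.0, 357.0, 413.0]
16 piv [360.0, 98.0, 503.0, 377.0] L [120.0, 433.0, 179.0, 384.0] R [431.0, 443.0, 217.0, 511.0] brk [317.0, 232.0, 358.0, 395.0]
19.5 piv [358.0, 79.0, 504.0, 366.0] L [113.0, 393.0, 179.0, 359.0] R [424.0, 403.0, 217.0, 485.0] brk [312.0, 202.0, 360.0, 376.0]
23 piv [356.0, 60.0, 507.0, 355.0] L [105.0, 350.0, 180.0, 332.0] R [419.0, 360.0, 218.0, 459.0] brk [309.0, 170.0, 363.0, 358.0]
26 piv [354.0, 43.0, 510.0, 345.0] L [99.0, 312.0, 183.0, 310.0] R [414.0, 322.0, 221.0, 436.0] brk [306.0, 143.0, 367.0, 342.0]
```

```bash
python3 -c "
from h import *
d=r.capture('scene')
A=lambda x,y:(230+x/16,130+y/16)
X=np.array([.969,.247]);Y=np.array([-.247,.969])
def pr(n,P): P=P[:2]-np.array([.579,-.222]); print(n,'x',(P@X*1e3).round(1),'y',(P@Y*1e3).round(1))
for z in (.116,.120):
  for n,p in (('Lin',(165,402)),('Rin',(435,412)),('Lout',(100,395)),('Rout',(487,410))): pr(n+str(z),plane(d,*A(*p),z))
for n,p in (('Lear',(202,480)),('Rear',(432,480))): pr(n,plane(d,*A(*p),.1))
"
```

```text
Lin0.116 x 4.7 y -18.6
Rin0.116 x 5.2 y 24.3
Lout0.116 x 3.5 y -29.2
Rout0.116 x 4.3 y 32.4
Lin0.12 x 9.8 y -16.9
Rin0.12 x 10.2 y 25.7
Lout0.12 x 8.5 y -27.5
Rout0.12 x 9.4 y 33.7
Lear x 4.0 y -15.1
Rear x 2.2 y 21.4
```

servo_tool(
  slide=[
    [-0.037,0.008,0],
    [0,0,-0.05],
    [0,0,-0.12],
    [0,0,-0.12],
    [0,0,-0.06],
    [0,0,0],
  ],
  twist=[
    [0,0,0],
    [0,0,0],
    [0,0,0],
    [0,0,0],
    [0,0,0],
    [0,0,0],
  ],
  gripper=[0.4,0.4,0.4,0.4,0.4,0.4],
)

```text
time_s: 17.18
tcp_pos: [0.4591, -0.25, 0.0956]
ee_rot: [[-0.914, -0.243, -0.324], [-0.229, 0.97, -0.081], [0.334, 0.001, -0.943]]
wrist_force: [0.9, 0.1, -1.5]
gripper_width: 0.602
```

```bash
python3 -c "
from avg import *
r.capture('scene')
avg('scene',(230,130,275,170),16,'a7',4); avg('side',(310,110,365,155),14,'a8',4)
s=r.sense(); print(s['time_s'],s['tcp_pos'],s['moment'],s['gripper_width'])"
```

```text
17.625 [ 0.4593085  -0.25000819  0.09605207] [ 0.19876209 -0.92016749 -0.01767044] 0.6075317206320242
```

View pics/a7.png

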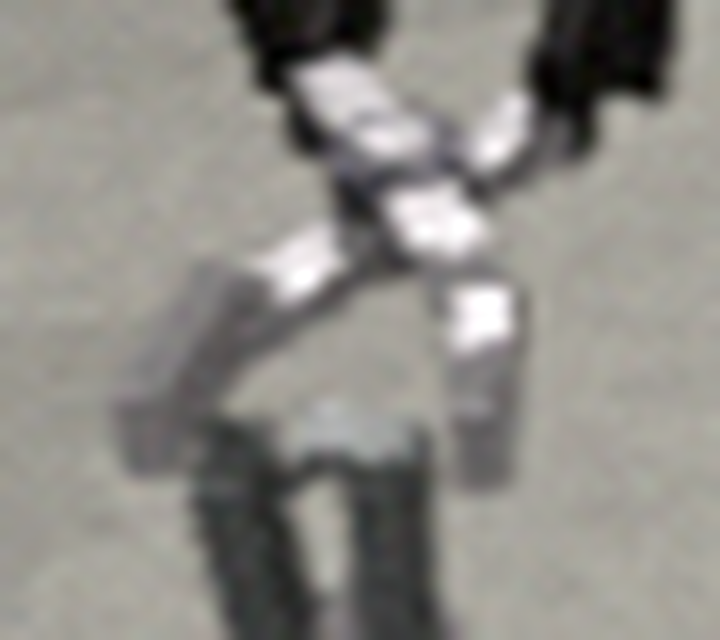

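View pics/a8.png

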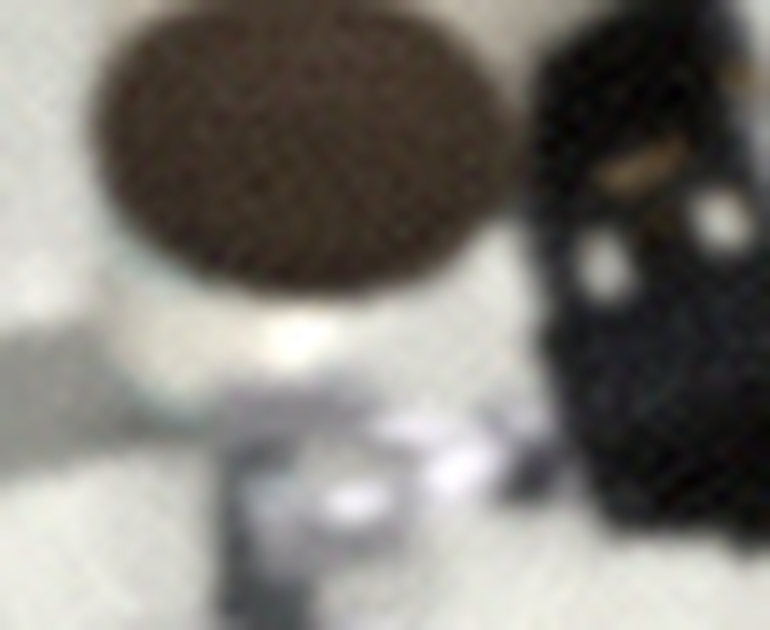

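The averaged views show the jaw bars splay. At the rear edge of the ears the inner gap is only just the ear width, so the jaws catch there. I'll lift, pull back 6 mm so the wider front part of the jaws takes the ears, and re-level the nose.

servo_tool(
  slide=[
    [0,0,0.15],
    [-0.03,-0.01,0.2],
    [-0.03,-0.01,0],
    [-0.035,-0.01,0],
    [0,0,0],
    [0,0,0],
  ],
  twist=[
    [0,0,0],
    [-0.06,0.25,0],
    [-0.06,0.25,0],
    [-0.06,0.23,0],
    [0,0,0],
    [0,0,0],
  ],
  gripper=[0.42,0.42,0.42,0.42,0.42,0.42],
)

```text
time_s: 18.38
tcp_pos: [0.4534, -0.2518, 0.1166]
ee_rot: [[-0.886, -0.242, -0.395], [-0.222, 0.97, -0.098], [0.407, 0.001, -0.913]]
wrist_force: [0.2, 0.7, -1.6]
gripper_width: 0.581
```

```bash
cat > st.py <<'E'
from avg import *
def st(i,v=130,w=110,k=4,a=19.5):
    r.capture('scene')
    d=avg('scene',(230,v,275,v+40),16,f'p{i}',k); e=avg('side',(310,w,365,w+45),14,f'q{i}',k)
    s=r.sense(); t=s['tcp_pos'];R=s['ee_rot']; print(s['time_s'],t.round(4),R[:,2].round(3),s['wrist_force'].round(1),s['moment'].round(2),s['gripper_width'])
    G=t-.008*R[:,2]; X=np.array([.97,.242,0]); Y=np.array([-.242,.97,0])
    f=lambda P:((proj(d,P)-[230,v])*16).round(0).tolist()+((proj(e,P)-[310,w])*14).round(0).tolist()
    print('level tips bottom L',f(G+.132*X-.0245*Y-[0,0,.008]),'R',f(G+.132*X+.0245*Y-[0,0,.008]))
E
python3 -c "
from st import *
st(1)"
```

```text
18.825 [ 0.4535 -0.2518  0.117 ] [-0.394 -0.098 -0.914] [-0.4 -0.1 -1.3] [ 0.25 -1.03  0.  ] 0.5787845029389783
level tips bottom L [134.0, 405.0, 209.0, 383.0] R [443.0, 416.0, 247.0, 510.0]
```

View pics/p1.png

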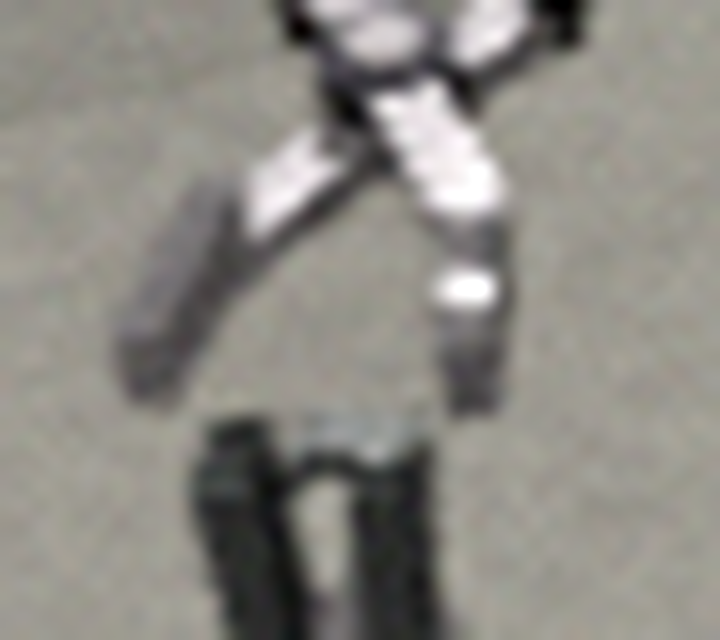

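View pics/q1.png

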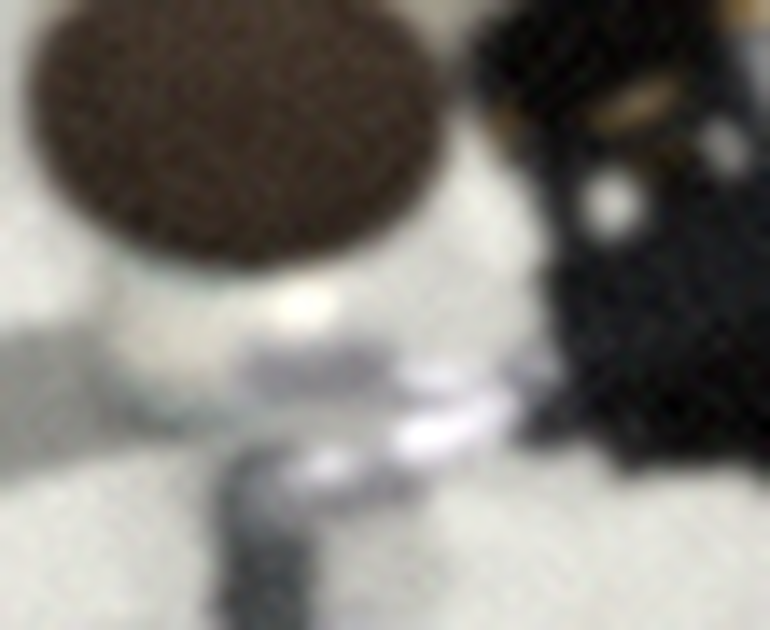

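servo_tool(
  slide=[
    [0,0.008,0],
    [0,0,-0.08],
    [0,0,-0.12],
    [0,0,-0.12],
    [0,0,-0.05],
    [0,0,0],
  ],
  twist=[
    [0,0,0],
    [0,0,0],
    [0,0,0],
    [0,0,0],
    [0,0,0],
    [0,0,0],
  ],
  gripper=[0.412,0.412,0.412,0.412,0.412,0.412],
)

```text
time_s: 19.58
tcp_pos: [0.4534, -0.2514, 0.0945]
ee_rot: [[-0.886, -0.242, -0.395], [-0.222, 0.97, -0.098], [0.407, 0.001, -0.913]]
wrist_force: [-0.1, -0.4, -1.3]
gripper_width: 0.588
```

```bash
python3 -c "
from st import *
st(2)"
```

```text
20.025 [ 0.4536 -0.2513  0.0948] [-0.394 -0.098 -0.914] [ 0.2 -0.3 -2.7] [ 0.15 -1.12 -0.06] 0.5880294585601705
level tips bottom L [157.0, 517.0, 207.0, 454.0] R [462.0, 528.0, 245.0, 581.0]
```

View pics/p2.png

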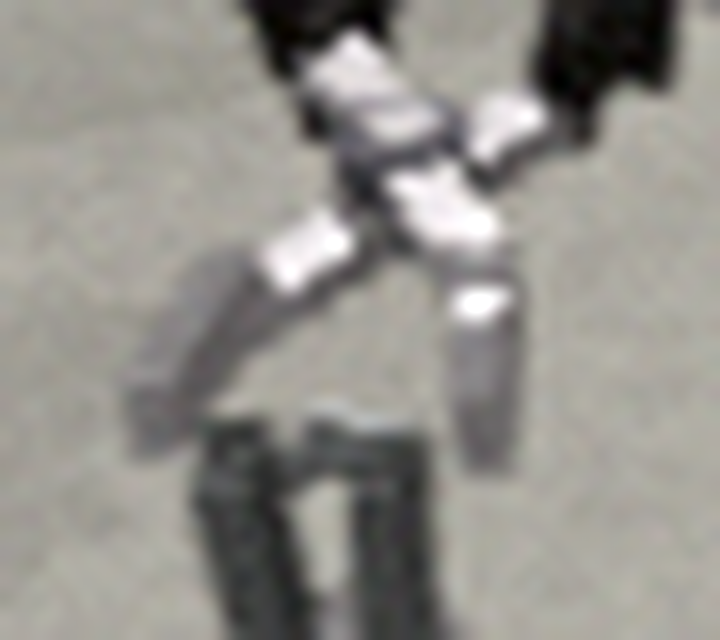

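View pics/q2.png

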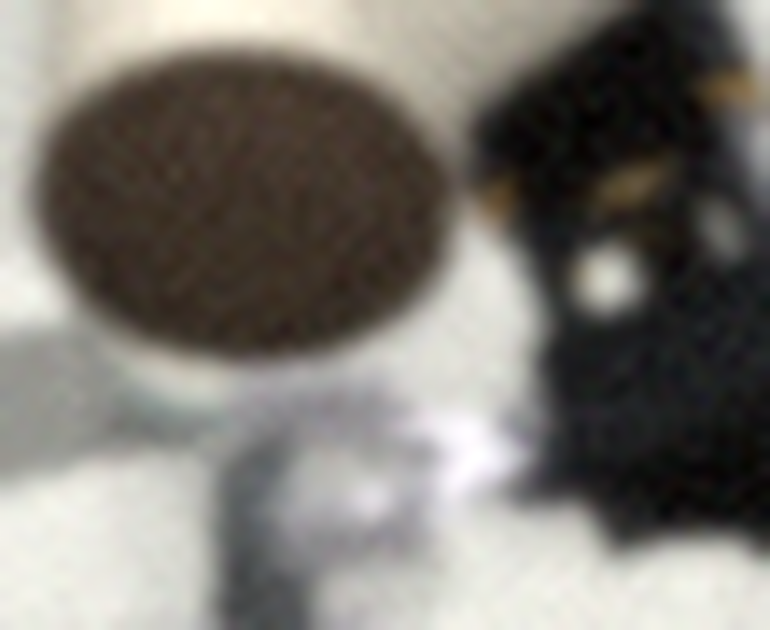

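Re-reading the silhouettes: the right-ear edge I had been using was its rear corner, so I had biased the jaws +y. At row 415 the left jaw's inner edge (205) touches the left ear's rear corner (about 207), while the right side has about 29 px of gap. So shift about 1.8 mm in −y and lower again.

servo_tool(
  slide=[
    [0,0,0.15],
    [0,0,0.05],
    [0.007,-0.029,0],
    [0,0,0],
    [0,0,-0.1],
    [0,0,-0.12],
    [0,0,-0.12],
    [0,0,-0.06],
    [0,0,0],
  ],
  twist=[
    [0,0,0],
    [0,0,0],
    [0,0,0],
    [0,0,0],
    [0,0,0],
    [0,0,0],
    [0,0,0],
    [0,0,0],
    [0,0,0],
  ],
  gripper=[0.412,0.412,0.412,0.412,0.412,0.412,0.412,0.412,0.412],
)

```text
time_s: 21.15
tcp_pos: [0.4538, -0.2531, 0.0824]
ee_rot: [[-0.886, -0.242, -0.395], [-0.222, 0.97, -0.098], [0.407, 0.001, -0.913]]
wrist_force: [-0.3, 0.1, -2.0]
gripper_width: 0.591
```

```bash
python3 -c "
from st import *
st(3)"
```

```text
21.6 [ 0.454  -0.2531  0.0829] [-0.394 -0.098 -0.914] [ 0.5 -0.1 -2.6] [ 0.25 -1.04  0.02] 0.5890304202107406
level tips bottom L [157.0, 575.0, 206.0, 487.0] R [460.0, 586.0, 243.0, 613.0]
```

View pics/p3.png

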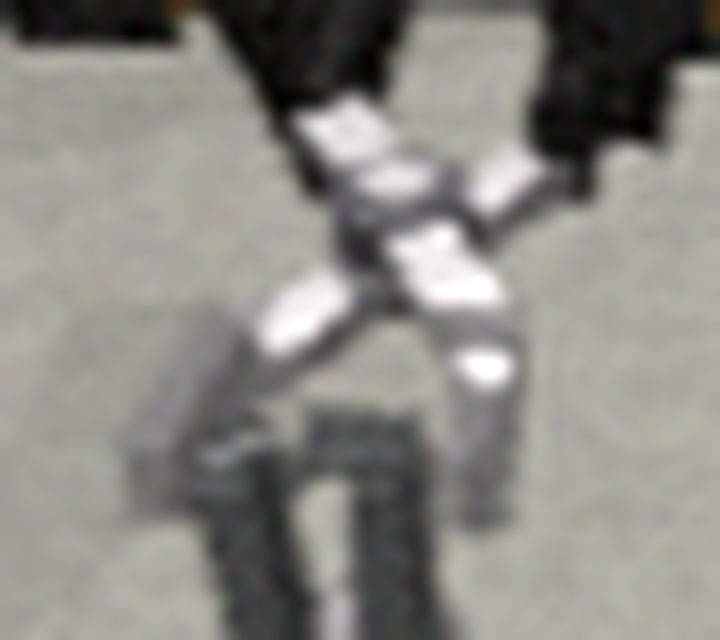

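View pics/q3.png

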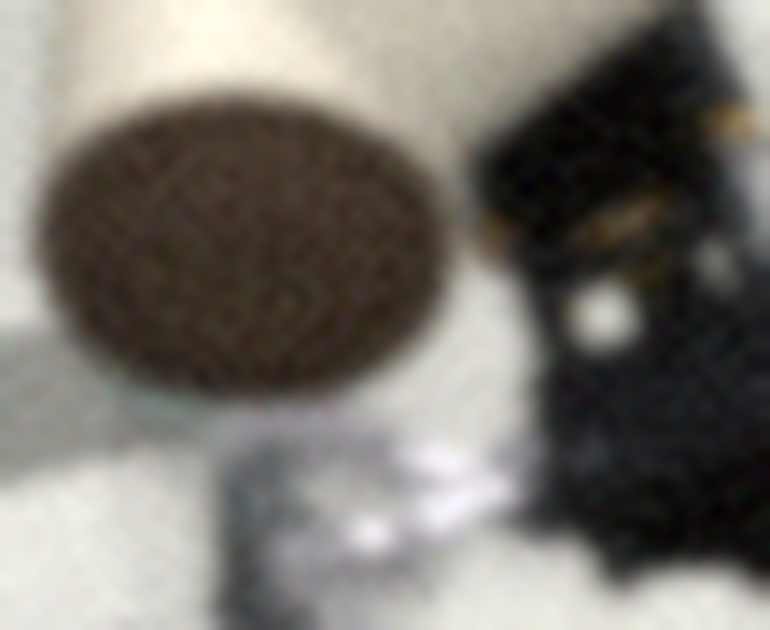

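The left jaw is now partly hidden behind the left ear and the tips have dropped (rows 515 and 525), so the jaws are around the ears. Lower further.

servo_tool(
  slide=[
    [0,0,-0.08],
    [0,0,-0.1],
    [0,0,-0.08],
    [0,0,-0.04],
    [0,0,0],
  ],
  twist=[
    [0,0,0],
    [0,0,0],
    [0,0,0],
    [0,0,0],
    [0,0,0],
  ],
  gripper=[0.412,0.412,0.412,0.412,0.412],
)

```text
time_s: 22.22
tcp_pos: [0.4539, -0.2531, 0.0645]
ee_rot: [[-0.886, -0.242, -0.395], [-0.222, 0.97, -0.098], [0.407, 0.001, -0.913]]
wrist_force: [-0.8, 0.1, -1.9]
gripper_width: 0.594
```

```bash
python3 -c "
from st import *
st(4,140,120)"
```

```text
22.675 [ 0.454  -0.2531  0.0648] [-0.394 -0.098 -0.914] [ 0.3  0.4 -1.3] [ 0.3  -1.06  0.02] 0.5902560534081682
level tips bottom L [173.0, 502.0, 205.0, 402.0] R [473.0, 513.0, 242.0, 529.0]
```

View pics/p4.png

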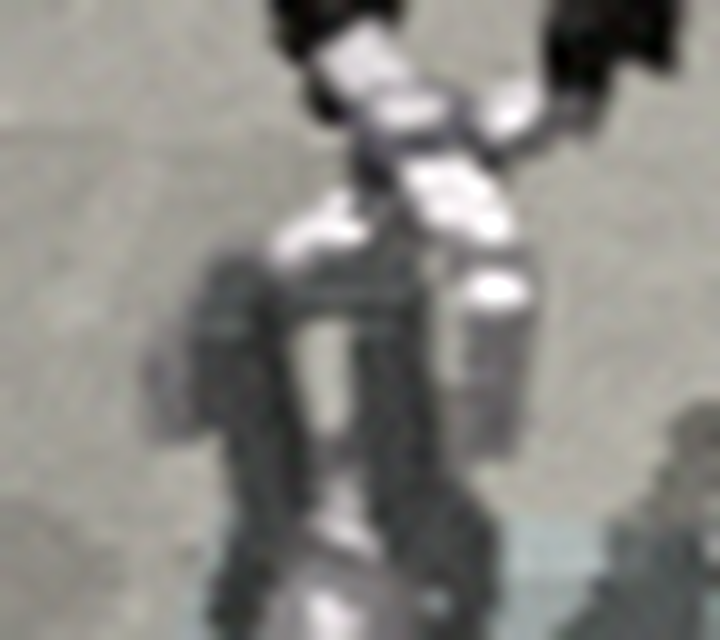

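View pics/q4.png

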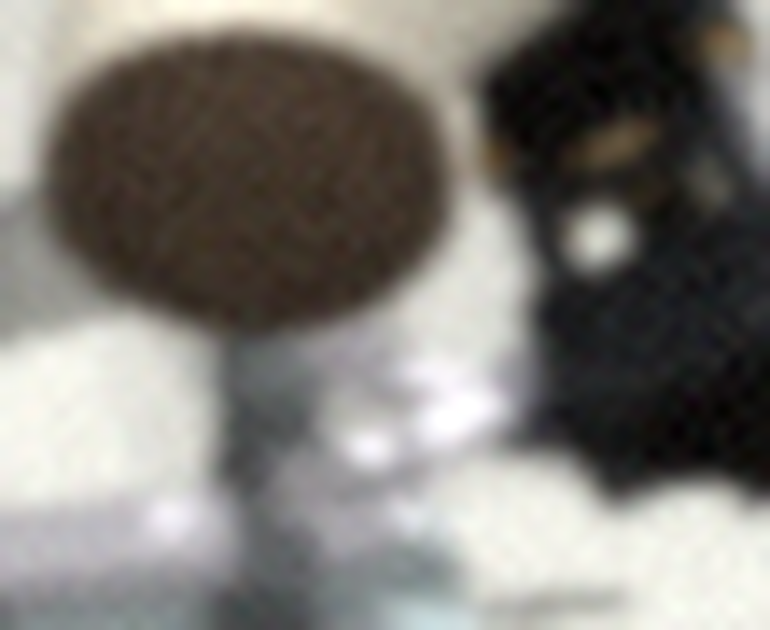

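Jaws straddle both ears (left jaw behind the left ear, right jaw beside the right). Nudge 4 mm forward and squeeze.

servo_tool(
  slide=[
    [0.03,0.008,0],
    [0.035,0.009,0],
    [0,0,0],
    [0,0,0],
    [0,0,0],
    [0,0,0],
    [0,0,0],
    [0,0,0],
    [0,0,0],
    [0,0,0],
  ],
  twist=[
    [0,0,0],
    [0,0,0],
    [0,0,0],
    [0,0,0],
    [0,0,0],
    [0,0,0],
    [0,0,0],
    [0,0,0],
    [0,0,0],
    [0,0,0],
  ],
  gripper=[0.412,0.412,0.46,0.5,0.54,0.58,0.62,0.66,0.68,0.68],
)

```text
time_s: 23.92
tcp_pos: [0.4581, -0.252, 0.0648]
ee_rot: [[-0.886, -0.243, -0.394], [-0.222, 0.97, -0.098], [0.406, 0.0, -0.914]]
wrist_force: [1.0, 0.7, -2.0]
gripper_width: 0.424
```

```bash
python3 -c "
from st import *
st(5,140,120,3)"
```

```text
24.275 [ 0.4579 -0.2521  0.0648] [-0.394 -0.098 -0.914] [-0.4 -0.7 -2.5] [ 0.17 -1.04  0.01] 0.4236920412277357
level tips bottom L [168.0, 519.0, 189.0, 404.0] R [469.0, 529.0, 226.0, 531.0]
```

View pics/p5.png

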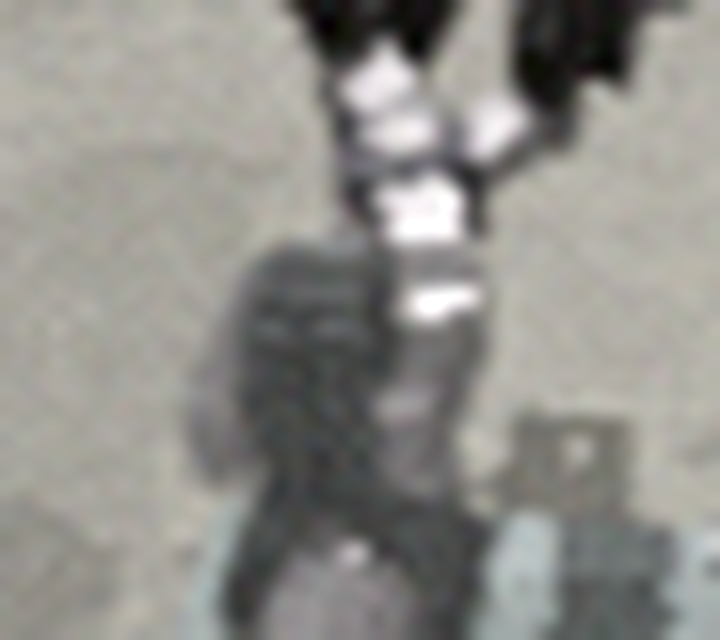

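The ears have come together with no gap and the opening is 36.9 mm, near the stop. Release to 50.5 mm and check that the clip stays shut.

servo_tool(
  slide=[
    [0,0,0],
    [0,0,0],
    [0,0,0],
    [0,0,0],
    [0,0,0],
    [0,0,0],
  ],
  twist=[
    [0,0,0],
    [0,0,0],
    [0,0,0],
    [0,0,0],
    [0,0,0],
    [0,0,0],
  ],
  gripper=[0.68,0.6,0.53,0.46,0.42,0.42],
)

```text
time_s: 25.02
tcp_pos: [0.4578, -0.252, 0.0647]
ee_rot: [[-0.886, -0.242, -0.395], [-0.222, 0.97, -0.098], [0.407, 0.001, -0.914]]
wrist_force: [1.4, 0.7, -1.9]
gripper_width: 0.577
```

```bash
python3 -c "
from st import *
st(6,140,120,3)"
```

```text
25.375 [ 0.4579 -0.2521  0.0648] [-0.394 -0.098 -0.914] [ 0.7 -0.3 -2. ] [ 0.23 -1.02 -0.02] 0.5781816271072345
level tips bottom L [168.0, 518.0, 189.0, 404.0] R [469.0, 529.0, 226.0, 531.0]
```

View pics/p6.png

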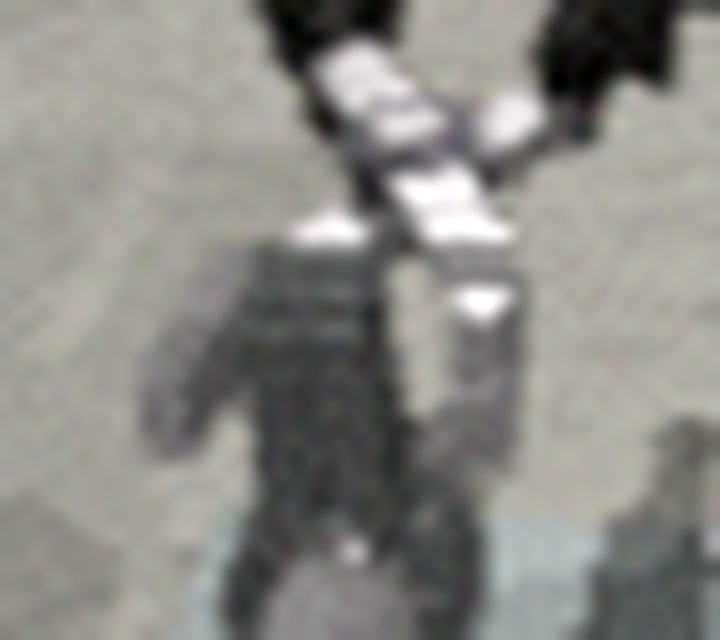

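The clip stays shut with the jaws open. Lift the pliers straight up.

servo_tool(
  slide=[
    [0,0,0.08],
    [0,0,0.15],
    [0,0,0.2],
    [0,0,0.3],
    [0,0,0.4],
    [0,0,0.4],
    [0,0,0.4],
    [0,0,0.2],
    [0,0,0],
  ],
  twist=[
    [0,0,0],
    [0,0,0],
    [0,0,0],
    [0,0,0],
    [0,0,0],
    [0,0,0],
    [0,0,0],
    [0,0,0],
    [0,0,0],
  ],
  gripper=[0.425,0.425,0.425,0.425,0.425,0.425,0.425,0.425,0.425],
)

```text
time_s: 26.5
tcp_pos: [0.4582, -0.252, 0.1934]
ee_rot: [[-0.887, -0.242, -0.393], [-0.222, 0.97, -0.098], [0.405, -0.0, -0.915]]
wrist_force: [0.7, -0.5, -2.8]
gripper_width: 0.575
```

```bash
python3 -c "
from avg import *
d=avg('scene',(200,80,320,185),6,'l1',3); e=avg('side',(270,60,400,170),6,'l2',3)
s=r.sense(); print(s['time_s'],s['tcp_pos'],s['gripper_width'])"
```

```text
26.8 [ 0.45747849 -0.25196389  0.19173322] 0.579659038035632
```

View pics/l1.png

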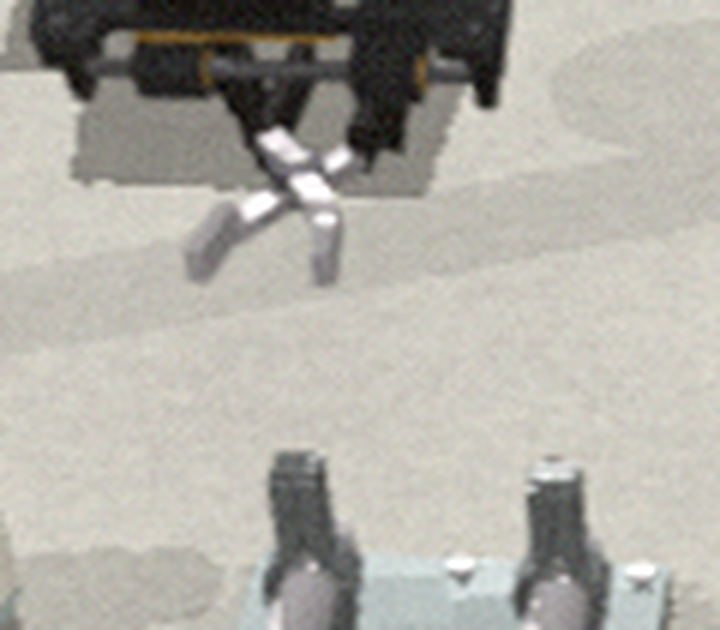

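View pics/l2.png

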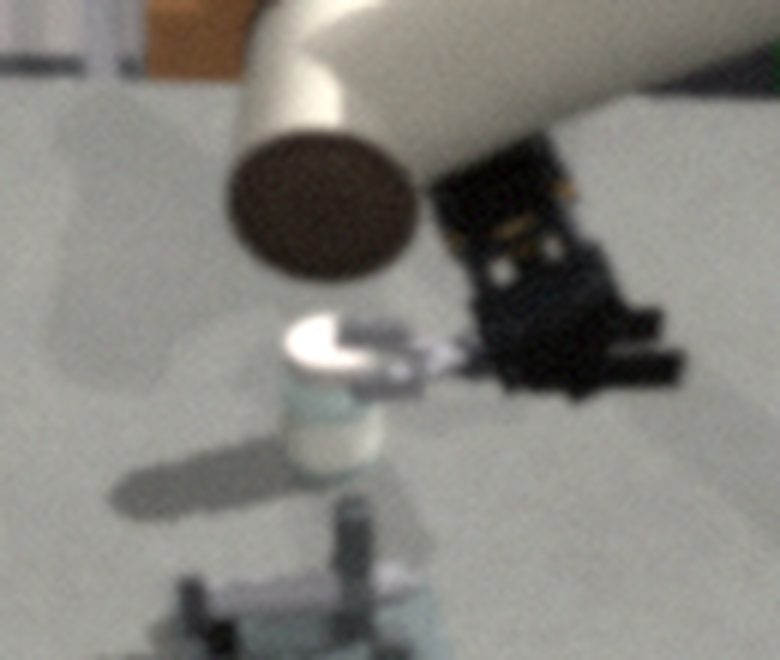

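Clip is shut: it now looks like the other one, with ears closed at crop (298,460). Carry the pliers to the board.

servo_tool(
  slide=[
    [0.07,0.26,0],
    [0.14,0.55,0],
    [0.19,0.75,0],
    [0.19,0.75,0],
    [0.19,0.75,0],
    [0.19,0.75,0],
    [0.19,0.75,0],
    [0.19,0.75,0],
    [0.16,0.6,0],
    [0.1,0.35,0],
    [0.03,0.11,0],
    [0,0,0],
  ],
  twist=[
    [0,0,0],
    [0,0,0],
    [0,0,0],
    [0,0,0],
    [0,0,0],
    [0,0,0],
    [0,0,0],
    [0,0,0],
    [0,0,0],
    [0,0,0],
    [0,0,0],
    [0,0,0],
  ],
  gripper=[0.43,0.43,0.43,0.43,0.43,0.43,0.43,0.43,0.43,0.43,0.43,0.43],
)

```text
time_s: 28.3
tcp_pos: [0.556, 0.1298, 0.1924]
ee_rot: [[-0.886, -0.242, -0.395], [-0.221, 0.97, -0.098], [0.407, 0.0, -0.913]]
wrist_force: [-0.3, -0.4, -2.5]
gripper_width: 0.576
```

servo_tool(
  slide=[
    [0,0,-0.2],
    [0,0,-0.4],
    [0,0,-0.5],
    [0,0,-0.5],
    [0,0,-0.4],
    [0,0,-0.25],
    [0,0,-0.15],
    [0,0,0],
  ],
  twist=[
    [0,0,0],
    [0,0,0],
    [0,0,0],
    [0,0,0],
    [0,0,0],
    [0,0,0],
    [0,0,0],
    [0,0,0],
  ],
  gripper=[0.43,0.43,0.43,0.43,0.43,0.43,0.43,0.43],
)

```text
time_s: 29.3
tcp_pos: [0.5562, 0.1298, 0.0483]
ee_rot: [[-0.886, -0.242, -0.395], [-0.221, 0.97, -0.098], [0.407, 0.0, -0.913]]
wrist_force: [-0.0, 0.4, -2.1]
gripper_width: 0.576
```

```bash
python3 -c "
from avg import *
r.capture('scene')
d=avg('scene',(335,150,435,270),5,'b1',3); e=avg('side',(265,180,385,280),6,'b2',3)
s=r.sense(); print(s['time_s'],s['tcp_pos'],s['gripper_width'],s['wrist_force'])"
```

```text
29.65 [0.55656097 0.13031511 0.04912713] 0.575775390792832 [ 0.74696589 -0.28374951 -2.34570137]
```

View pics/b1.png

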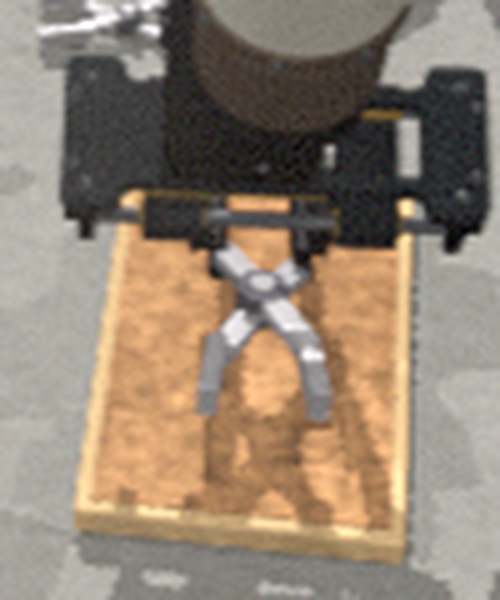

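View pics/b2.png

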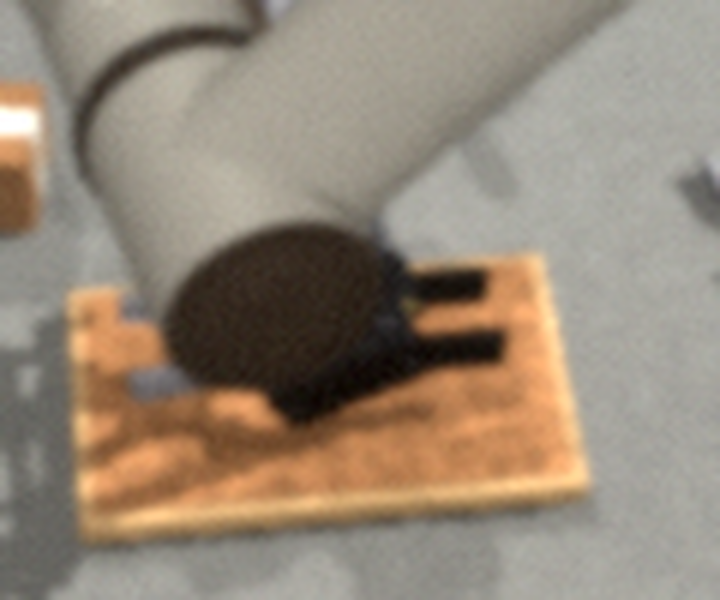

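servo_tool(
  slide=[
    [0,0,-0.15],
    [0,0,-0.12],
    [0,0,-0.08],
    [0,0,-0.05],
    [0,0,0],
  ],
  twist=[
    [0,0,0],
    [0,0,0],
    [0,0,0],
    [0,0,0],
    [0,0,0],
  ],
  gripper=[0.43,0.43,0.43,0.43,0.43],
)

```text
time_s: 30.28
tcp_pos: [0.5562, 0.1301, 0.0243]
ee_rot: [[-0.886, -0.242, -0.395], [-0.222, 0.97, -0.098], [0.407, 0.0, -0.913]]
wrist_force: [0.2, 0.4, -2.0]
gripper_width: 0.578
```

servo_tool(
  slide=[
    [0,0,-0.03],
    [0,0,-0.025],
    [0,0,0],
  ],
  twist=[
    [0,0,0],
    [0,0,0],
    [0,0,0],
  ],
  gripper=[0.43,0.43,0.43],
)

```text
time_s: 30.65
tcp_pos: [0.5567, 0.1303, 0.0216]
ee_rot: [[-0.887, -0.243, -0.394], [-0.222, 0.97, -0.098], [0.406, 0.001, -0.914]]
wrist_force: [0.8, 1.3, -0.3]
gripper_width: 0.575
```

```bash
python3 -c "
from avg import *
d=avg('scene',(335,150,435,270),5,'b3',3)
s=r.sense(); print(s['time_s'],s['tcp_pos'],s['gripper_width'],s['wrist_force'],s['moment'])"
```

```text
30.8 [0.55655144 0.13020113 0.02149602] 0.5698721277643516 [1.00785146 0.14557173 0.9092574 ] [ 0.32940368 -0.8972989  -0.06640726]
```

View pics/b3.png

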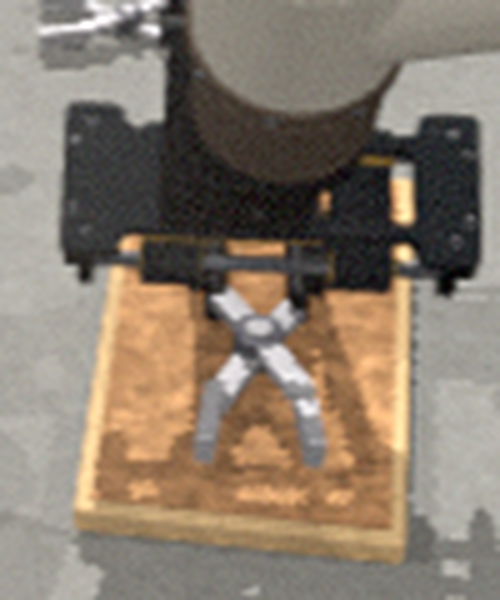

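servo_tool(
  slide=[
    [0,0,-0.02],
    [0,0,0],
    [0,0,0],
  ],
  twist=[
    [0,0,0],
    [0,0,0],
    [0,0,0],
  ],
  gripper=[0.43,0.43,0.43],
)

```text
time_s: 31.18
tcp_pos: [0.5565, 0.1302, 0.0203]
ee_rot: [[-0.887, -0.243, -0.394], [-0.222, 0.97, -0.098], [0.406, 0.001, -0.914]]
wrist_force: [0.9, 0.3, 2.5]
gripper_width: 0.573
```

Contact is building (force from −2 to +2.5 N). Open slowly, then fully.

servo_tool(
  slide=[
    [0,0,0],
    [0,0,0],
    [0,0,0],
    [0,0,0],
    [0,0,0],
    [0,0,0],
    [0,0,0],
  ],
  twist=[
    [0,0,0],
    [0,0,0],
    [0,0,0],
    [0,0,0],
    [0,0,0],
    [0,0,0],
    [0,0,0],
  ],
  gripper=[0.41,0.39,0.36,0.25,0.1,0,0],
)

```text
time_s: 32.05
tcp_pos: [0.5563, 0.1302, 0.0202]
ee_rot: [[-0.886, -0.243, -0.395], [-0.222, 0.97, -0.098], [0.407, 0.001, -0.914]]
wrist_force: [-0.3, 0.2, 3.4]
gripper_width: 0.966
```

```bash
python3 -c "
from avg import *
d=avg('scene',(335,150,435,270),5,'b4',3)
s=r.sense(); print(s['time_s'],s['tcp_pos'],s['gripper_width'],s['wrist_force'])"
```

```text
32.2 [0.55628371 0.13016942 0.02016482] 0.994226225544881 [ 0.0341796  -0.09148771  3.83473456]
```

View pics/b4.png

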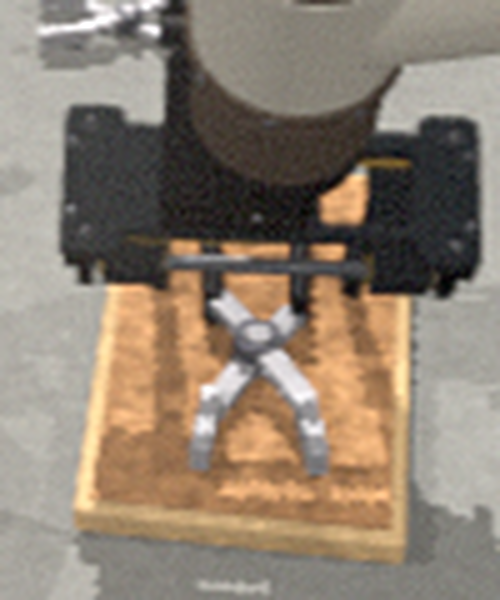

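servo_tool(
  slide=[
    [0,0,0.1],
    [0,0,0.2],
    [0,0,0.4],
    [0,0,0.5],
    [0,0,0.6],
    [0,0,0.6],
    [0,0,0.4],
    [0,0,0.2],
    [0,0,0],
    [0,0,0],
  ],
  twist=[
    [0,0,0],
    [0,0,0],
    [0,0,0],
    [0,0,0],
    [0,0,0],
    [0,0,0],
    [0,0,0],
    [0,0,0],
    [0,0,0],
    [0,0,0],
  ],
  gripper=[0,0,0,0,0,0,0,0,0,0],
)

```text
time_s: 33.45
tcp_pos: [0.5556, 0.13, 0.1989]
ee_rot: [[-0.885, -0.242, -0.397], [-0.221, 0.97, -0.099], [0.409, 0.001, -0.913]]
wrist_force: [0.1, -0.5, 0.2]
gripper_width: 0.999
```

```bash
python3 -c "
from avg import *
d=avg('scene',(335,160,435,270),6,'f1',3); e=avg('scene',(160,130,340,290),4,'f2',2); f=avg('side',(240,90,400,290),3.5,'f3',3)
s=r.sense(); print(s['time_s'],s['tcp_pos'],s['wrist_force'],s['gripper_width'])"
```

```text
33.85 [0.55621858 0.13013713 0.19975962] [ 0.78102008  0.15295229 -0.41696928] 0.9940885693948575
```

View pics/f1.png

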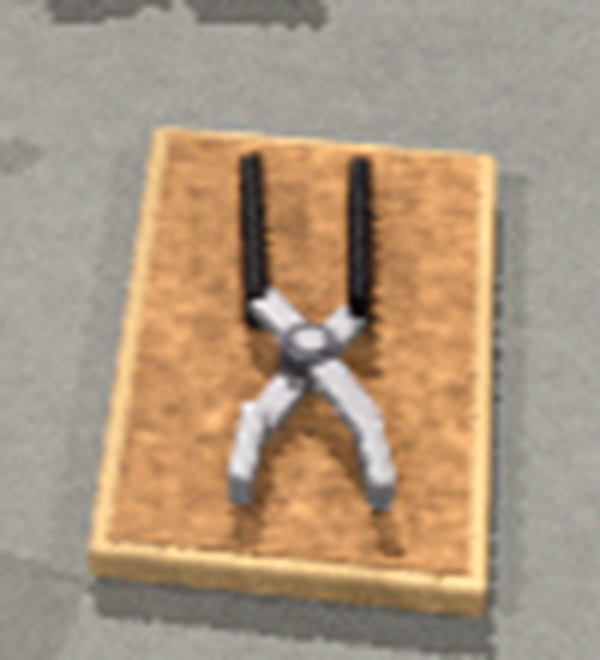

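View pics/f2.png

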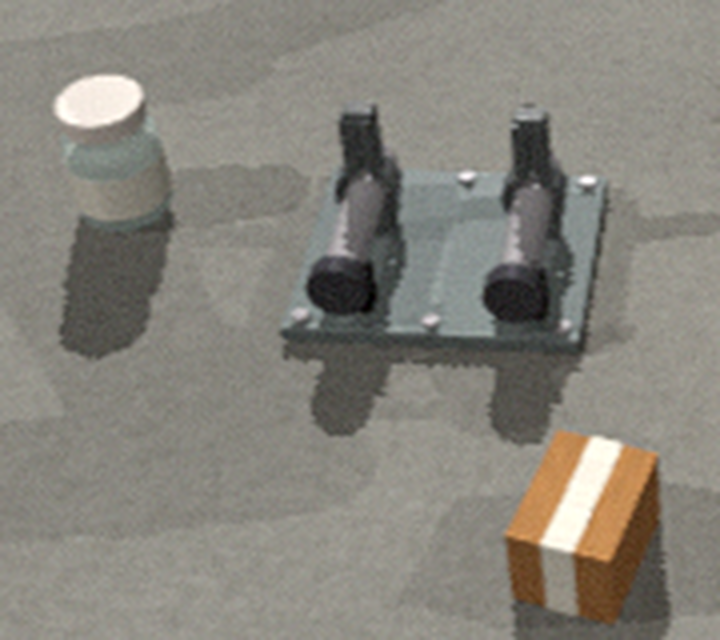

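View pics/f3.png

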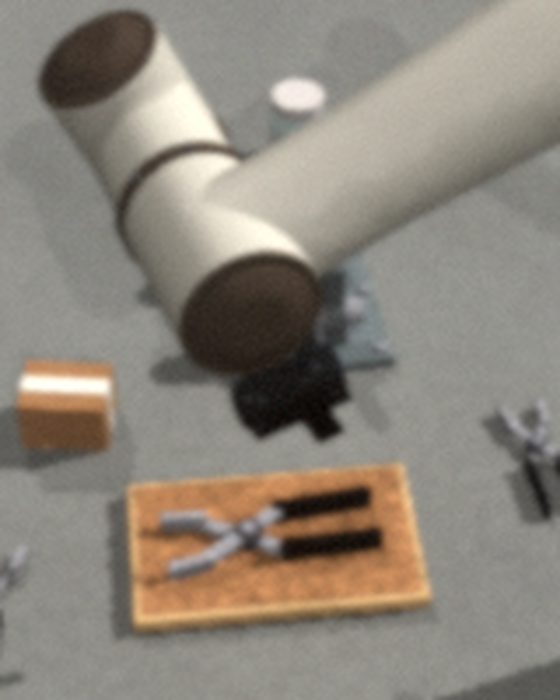

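```bash
python3 -c "
from h import *
d=r.capture('scene'); A=lambda x,y:(335+x/6,160+y/6)
p=plane(d,*A(310,340),.037); a=plane(d,*A(252,156),.039);b=plane(d,*A(359,158),.039)
c=np.mean([plane(d,*A(*q),.017) for q in((157,128),(494,157),(485,585),(92,545))],axis=0); m=(a+b)/2
u=(p-m)/np.linalg.norm(p-m); g=p-.056*u
print(p,c,np.linalg.norm((p-c)[:2]),np.linalg.norm((g-c)[:2]),np.linalg.norm(p-m)); print(r.finish_job())"
```

```text
[0.61228355 0.14620263 0.037     ] [0.59154183 0.14146713 0.017     ] 0.021275434137326434 0.03472475713381625 0.10718097780185219
the job is handed in; nothing more can be done
None
```

I closed the open clip with the pliers, laid the pliers flat on their board, and handed the job in at about 34 s. The hand-in gave no verdict.

**The clip:** After the squeeze (fingers at about 37 mm) I opened the jaws again and lifted the pliers off. The ears then looked the same as those of the clip that was already shut.

**The pliers:** In the last camera views they lie flat near the middle of the board. The pivot is about 21 mm and the grip point about 35 mm from the board's centre, both well inside the limits. The jar and carton look unmoved, and the arm is clear of everything. I did not look at the brass fitting again at the end.

**What went wrong on the way:**
- **Blocked attempts:** The first four tries at lowering the jaws were blocked by the tops of the ears. I had misread which edge of the right ear I was seeing, so my sideways corrections were off.
- **Tilt:** Each block turned the pliers nose-up in the grip, so I tilted the tool, about 24° in the end, to keep the jaws near level. I also pulled back about 8 mm, then moved 4 mm forward again before squeezing.
- **Laying down:** I put the pliers down with the tool still tilted, and the fingertips pressed lightly on the board (under 4 N).
- **Camera disagreement:** The views differed by about 3 to 5 mm, so I aligned the jaws to the ears within one view instead of using absolute positions.

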